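# Hold a lamp shutter open on a mineral specimen

## Task

Set the dark-blue sodalite stone down inside the ring on the round viewing stage and let go of it. Then, with the gripper's fingers, press the black push pad of the torch's spring-return shutter about half-way down (14 mm), so that the red pointer is in the green band, and finish while still holding it there: pressed too little or too far, the shutter blocks the light. Leave the brown jasper and the grey galena where they lie.

Things in the scene. Friction and masses are not known exactly. Their poses are not given: they have to be found in the camera images.
- sodalite_centre (a point): Centre (half-way up) of the loose sodalite stone, a rough dark navy-blue lump 25 (own x) x 30 (own y) x 25 mm (z, up), lying on a fixed white mat 2 mm thick in front of a lens rail (its posts up to 0.15 m high, from 70 mm beyond the stone: keep the gripper clear); its centre is 12.5 mm over what it stands on. Grasp it across its sides from above.
- jasper_centre (a point): Centre of the brown jasper stone, 26 x 30 x 18 mm, loose on the white mat. A bystander; leave it (it may not be moved by more than 30 mm).
- galena_centre (a point): Centre of the silver-grey galena stone, 30 x 36 x 21 mm, loose on the white mat. A bystander; leave it (it may not be moved by more than 30 mm).
- stage_top (a point): Centre of the flat top of the round viewing stage, a black disc 68 mm in diameter with a white ring 52 mm across on it, 30 mm above the table. It is a part of the stand and shares its axes: +y points from the shutter to the stage, z up. The push pad's axis is 100 mm from it along -y.
- pad_top (a point): Centre of the top of the push pad, a black rubber disc 36 mm in diameter, 8 mm thick, free above; 123 mm above the table when up, it moves straight down with the shutter. 49 mm lower are the tops of two guide posts. A red pointer, on a bent arm reaching 41 mm from the pad's axis to -x, moves with it in front of a white scale with a green band 8 mm high.
- shutter (a joint): Travel of the shutter and pad, in m, from 0 (up, as found) down to 0.028 (end stop). A spring returns it: it pushes up with about 4.5 N at 0, 8.7 N at 0.014 and 13 N at 0.028. At 0.014 the window in the blade is level with the torch and the pointer is in the middle of the green band; the band is 0.010 to 0.018.
- stand: Fixed stand, grey base plate 100 (x) x 268 (y) x 6 mm, at another place and yaw each time; origin at table height under the push pad, axes as at stage_top. It carries the stage at y = +100 mm, the shutter at y = 0 and, from y = -10 to -115 mm, a torch whose top is 61 mm above the table. Beyond it a desk lamp's head hangs 0.4 m over the table at world (0.65, -0.2): pass in front of it.

How it is judged:
By the outcome, as a careful person would: the job done as asked, in the order asked, and still so for the second after the job is handed in, while the arm keeps its last pose, push and grip.
It also fails if it takes over 54 s, if anything falls off the work surface, if the arm or the gripper's body presses on something with over 40 N, if the wrist force passes 120 N, or if a joint passes its speed limit or range.

## Robot

A 7-joint arm with a two-finger parallel gripper is mounted at the origin on a cart in front of the work surface, level with it; the furniture and walls round the work are solid. World frame = base frame: x ahead of the robot, y to its left, z up, the work surface at z = 0. Lengths are in m, angles in degrees, forces in N, time in s.
With the tool pointing down it reaches from about 0.425 to 0.875 m from the base axis. Payload 4.7 kg.
Tool frame: the origin (TCP) lies at the very end of the fingers, on their centre line; the grasp point (between the pads) lies ctrl.grip_depth behind it (ctrl.grip_depth is the distance from the TCP to the grasp point, in m); z points along the fingers, x is the direction in which the jaws open and shut, and the axes are right-handed (so a half turn about z gives the same grasp; the last joint's range is limited). The gripper opens to 85 mm and grips with 20 to 120 N. Pads are 22 mm wide; open, the fingers measure 114 mm over their backs; the gripper's body (76 mm by 85 mm) begins 54 mm behind the grasp point. The pads swing forward as they close: fully open they stand 13 mm farther back than shut.
Start: joints at [68.646, 18.392, -4.016, 83.108, 1.295, 78.541, -3.26], TCP at [0.245, -0.602, 0.199] pointing down, gripper open.
Joint ranges: [-163.93, 163.93], [-17.29, 119.83], [-79.2, 71.16], [3.27, 140.29], [-89.18, 269.18], [5.43, 117.66], [-154.24, 154.24]. Speed limits (degrees/s): [147.25, 147.25, 180, 180, 180, 180, 180].

## Interface

Orientations are given as [roll, pitch, yaw] about the fixed x, y, z axes, in that order (R = Rz(yaw) Ry(pitch) Rx(roll)).
In Python, from plant import ctrl, viewer, job gives the robot as it stands. The module is installed in compiled form; this text tells all that it offers.
- The arm moves only by the tool send_rows, never from a script. Its argument "motion" is text: rows parted by semicolons, each of 4 numbers parted by spaces: the shift along the tool's x, y, z in m, then the turn about the tool's z in rad. A call has 1 to 5 rows; each row shifts and turns the pose as measured when the row begins, along the tool's axes as they then stand; what a row does not reach is not made up. A row lasts 1/12 s, in which the tool goes at most 41.7 mm and 7.16 degrees, less where a joint would pass 70% of its speed; a pose out of reach is approached as far as the arm can. A call with a gripper value outside its range is refused whole. "claw" is the closure, from -1 (fully open) to 1 (shut), set as the call begins (left out, the last holds). The fingers move at their own pace and stop on an object; "grip_force" is the grip in N (left out, the last holds). Time passes only in rows, so rows that do not move let the fingers close. It gives the time, the measured TCP pose, the force and the opening at its end, in the units of the state.
- ctrl.get_state(): the state, without advancing time (a new reading comes with each control period).
- viewer.get_image(name): name is "scene" or "top"; returns a dict with "color" (400x640x3 uint8, blue, green, red), "fx", "fy", "cx", "cy" (pixels), "D" ([k1, k2, p1, p2, k3] as OpenCV has them; the pictures are not rectified), "T" (4x4, takes a point from camera to world coordinates). Camera axes: x right, y up, looking along -z (the intrinsics and any distortion apply to the point x, -y, -z); pixel columns grow to the right and rows downward; lengths in m; the calibration is good to about 2 mm. A picture is of the moment at which its call begins. There is no depth.
- job.close_job(): hands the job in, once; it reports no verdict.
The state is a dict: "time": time; "joints": joint angles; "joint_vel": joint speeds; "effort": joint torques, N m; "tool_pos": TCP position; "tcp_rot": TCP orientation; "ft_force": force on the tool from outside, world axes, zero at the start; "torque": the same for the moment, N m; "opening": opening from 0.0 (shut) to 1.0 (fully open).
Only numpy, scipy, OpenCV 4.12 (cv2) and the standard library are available. Lean on these libraries where they do the work, as an engineer would, in place of code of your own. Each camera call takes 0.05 s, during which the arm holds its last target.

## Working session

There is one attempt and no reset: what is moved stays moved. The work goes in short steps, Python scripts to look and compute and a tool call to move; the robot and the scene stay as the last step left them, time stands still between calls to the robot, and variables do not carry over. Pictures are saved under pics/ and viewed, and the job is handed in when it is done.

Besides the shell and the picture viewer there is one more tool, called as a command line: name --argument value ..., lists and objects as JSON in quotes. send_rows: Moves the arm, as the interface text tells. Its arguments: {"type":"object","properties":{"motion":{"type":"string"},"claw":{"type":"number"},"grip_force":{"type":"number"}},"required":["motion"]}

```bash
mkdir -p pics
python3 - <<'E'
from plant import ctrl, viewer, job
import cv2
s=ctrl.get_state();print(s, ctrl.grip_depth)
for n in("scene","top"):
    d=viewer.get_image(n);cv2.imwrite(f"pics/{n}0.png",d["color"]);print(n,d["fx"],d["fy"],d["cx"],d["cy"],d["D"],d["T"])
E
```

```text
{'time': 0.0, 'joints': array([68.64680382, 18.4389623 , -4.01532618, 83.17460074,  1.29492398,
       78.54054636, -3.25969145]), 'joint_vel': array([ 0.02521283,  0.00019317, -0.03045029, -0.00961158, -0.00830877,
       -0.0187205 ,  0.00438926]), 'effort': array([-1.44734418e-04, -4.93576276e+01, -3.82311735e-01, -3.14330757e+01,
        1.28684792e-02,  1.14481273e-02,  1.03280976e-05]), 'tool_pos': array([ 0.2449121 , -0.6014525 ,  0.19812727]), 'tcp_rot': array([ 1.79994275e+02,  1.08871910e-01, -6.78369678e+01]), 'ft_force': array([-1.23380288, -0.12606291, -0.42232641]), 'torque': array([ 0.02321755, -0.01434812,  0.05026193]), 'opening': 0.99802981562649} 0.0187
scene 426.685744650129 426.685744650129 320.11473434644074 211.77258560557578 [-0.08483734  0.          0.          0.          0.        ] [[-0.58586001  0.59415101 -0.55113757 -0.23817936]
 [-0.810251   -0.41586913  0.41297238  0.47235   ]
 [ 0.01616686  0.68850377  0.72505254  1.02092072]
 [ 0.          0.          0.          1.        ]]
top 402.0377982861337 402.0377982861337 315.69226893361576 197.91242888153852 [-0.03417051  0.          0.          0.          0.        ] [[-0.01389093  0.98874534 -0.14896205  0.26201548]
 [-0.99951368 -0.01789014 -0.02554088 -0.03442352]
 [-0.02791838  0.14853483  0.98851301  1.19383142]
 [ 0.          0.          0.          1.        ]]
```

View pics/scene0.png

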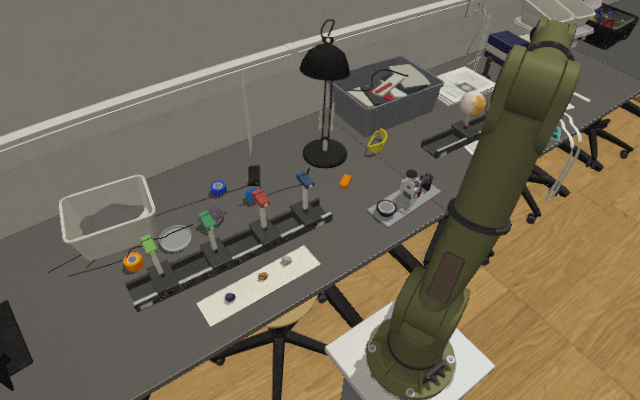

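View pics/top0.png

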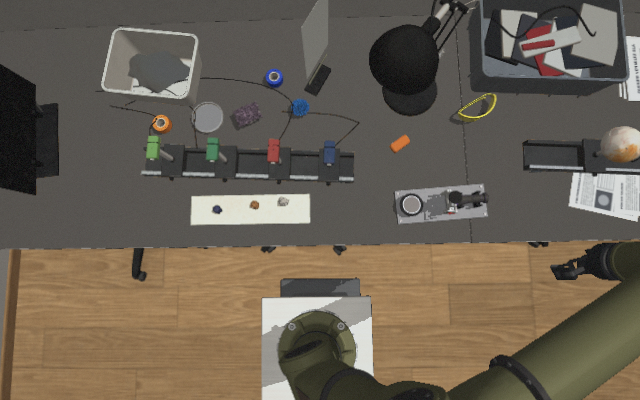

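The top view shows the navy stone at about (217,209), jasper at (255,204), galena at (283,201), the stage at (411,204) and the torch to its right. Next I'll enlarge these areas.

```bash
cat > h.py <<'E'
import cv2,numpy as np
from plant import ctrl, viewer, job
def crop(d,x0,y0,x1,y1,k,f):
    c=cv2.resize(d["color"][y0:y1,x0:x1],None,fx=k,fy=k,interpolation=cv2.INTER_CUBIC)
    for x in range(x0,x1,10): cv2.line(c,((x-x0)*k,0),((x-x0)*k,4 if x%50 else 12),(0,255,255),1)
    for y in range(y0,y1,10): cv2.line(c,(0,(y-y0)*k),(4 if y%50 else 12,(y-y0)*k),(0,255,255),1)
    cv2.imwrite(f,c)
def K(d): return np.array([[d["fx"],0,d["cx"]],[0,d["fy"],d["cy"]],[0,0,1.]])
def world(d,uv,z):
    p=cv2.undistortPoints(np.array([[uv]],float),K(d),np.array(d["D"]))[0,0]
    T=np.array(d["T"]);r=T[:3,:3]@np.array([p[0],-p[1],-1]);o=T[:3,3]
    return o+r*(z-o[2])/r[2]
def pix(d,P):
    T=np.array(d["T"]);q=(np.atleast_2d(P)-T[:3,3])@T[:3,:3];q=q*[1,-1,-1]
    return cv2.projectPoints(q.reshape(-1,1,3),np.zeros(3),np.zeros(3),K(d),np.array(d["D"]))[0][:,0]
def tri(ds,uvs):
    A=[];b=[]
    for d,uv in zip(ds,uvs):
        o=np.array(d["T"])[:3,3];w=world(d,uv,0)-o;w/=np.linalg.norm(w);M=np.eye(3)-np.outer(w,w);A.append(M);b.append(M@o)
    return np.linalg.lstsq(np.vstack(A),np.hstack(b),rcond=None)[0]
E
python3 - <<'E'
from h import *
t=viewer.get_image("top");s=viewer.get_image("scene")
crop(t,180,185,320,230,5,"pics/a.png");crop(t,385,170,500,235,6,"pics/b.png")
crop(s,190,240,330,330,5,"pics/c.png");crop(s,360,155,450,230,8,"pics/d.png")
E
```

```text
(no output)
```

View pics/a.png

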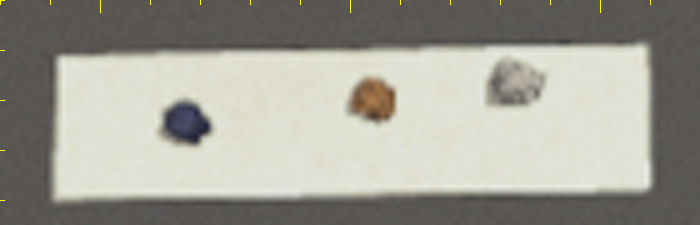

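View pics/b.png

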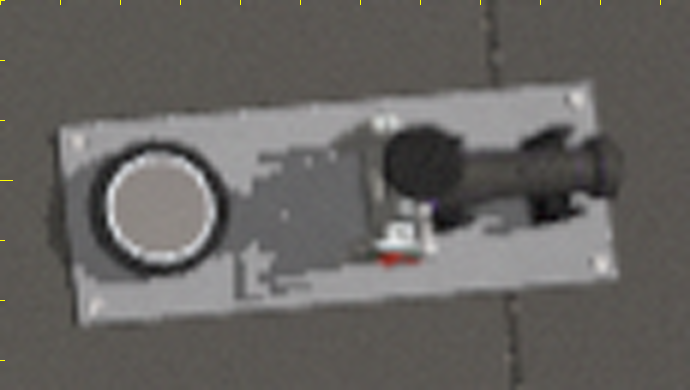

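View pics/c.png

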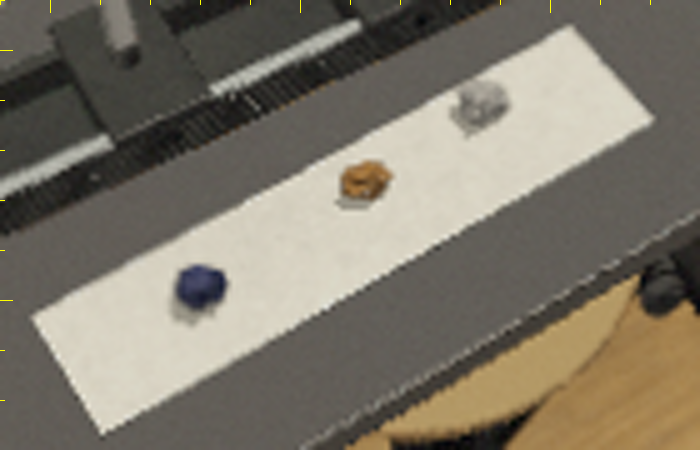

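View pics/d.png

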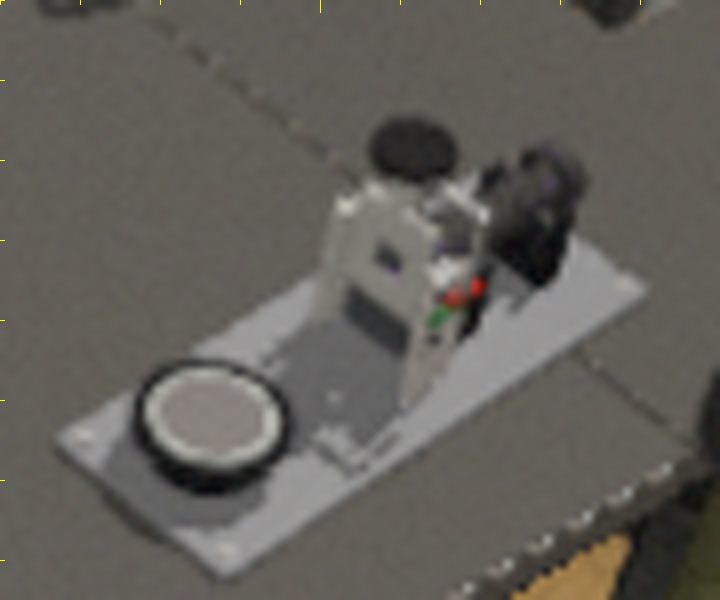

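Run:
```python
from h import *
np.set_printoptions(precision=4,suppress=True)
t=viewer.get_image("top");s=viewer.get_image("scene")
P=lambda x0,y0,k,u,v:(x0+(u+.5)/k-.5,y0+(v+.5)/k-.5)
for n,a,b,z in (("sod",P(180,185,5,186,121),P(190,240,5,201,286),.0145),("jas",P(180,185,5,373,100),P(190,240,5,364,181),.011),("gal",P(180,185,5,516,84),P(190,240,5,481,105),.0125),("stage",P(385,170,6,160,207),P(360,155,8,212,415),.03),("pad",P(385,170,6,424,160),P(360,155,8,413,148),.123)):
    print(n,world(t,a,z),world(s,b,z),tri((t,s),(a,b)))
# base plate corners (z=6mm), top
for c in ((60,128),(590,83),(616,280),(82,323)): print(world(t,P(385,170,6,*c),.006))
# stone mask outlines
for d,(x0,y0,x1,y1) in ((t,(205,198,230,220)),(s,(218,285,243,310))):
    c=d["color"][y0:y1,x0:x1].astype(int);m=(c[...,0]-c[...,2]>15)
    ys,xs=np.nonzero(m);print(m.sum(),xs.mean()+x0,ys.mean()+y0,xs.min()+x0,xs.max()+x0,ys.min()+y0,ys.max()+y0)
    r=cv2.minAreaRect(np.stack([xs,ys],1).astype(np.float32));print(r)
    print(world(d,(xs.mean()+x0,ys.mean()+y0),.0145))
crop(t,203,195,233,223,20,"pics/e.png");crop(s,215,282,245,310,20,"pics/f.png")
```

```text
sod [0.4122 0.2915 0.0145] [0.4084 0.2904 0.0145] [0.4115 0.291  0.0117]
jas [0.4234 0.18   0.011 ] [0.4196 0.1802 0.011 ] [0.4231 0.1798 0.007 ]
gal [0.4313 0.0942 0.0125] [0.4258 0.0966 0.0125] [0.4318 0.0943 0.0046]
stage [ 0.4142 -0.282   0.03  ] [ 0.4112 -0.2823  0.03  ] [ 0.4137 -0.2834  0.0274]
pad [ 0.4211 -0.3811  0.123 ] [ 0.4156 -0.3789  0.123 ] [ 0.4212 -0.3841  0.1165]
[ 0.4579 -0.2395  0.006 ]
[ 0.4758 -0.5041  0.006 ]
[ 0.3771 -0.5095  0.006 ]
[ 0.3606 -0.2461  0.006 ]
38 217.0 208.81578947368422 214 221 206 212
((12.000000953674316, 11.000000953674316), (7.071067810058594, 5.656853675842285), 45.0)
[0.4122 0.2909 0.0145]
54 229.7962962962963 296.51851851851853 226 234 293 300
((12.0, 11.5), (7.0, 8.0), 90.0)
[0.4092 0.2899 0.0145]
```

View pics/e.png

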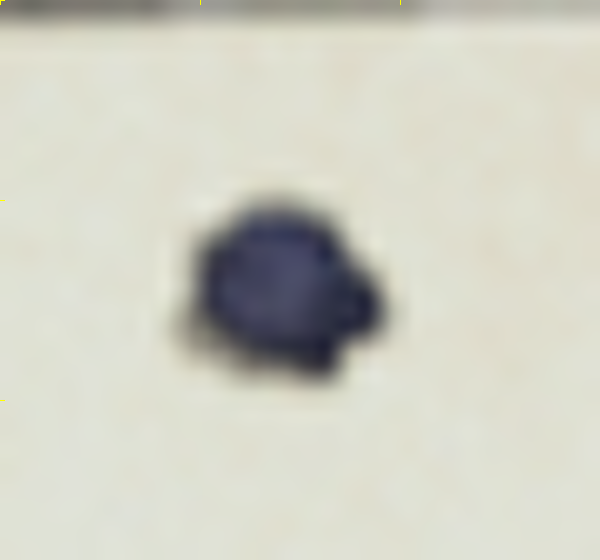

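View pics/f.png

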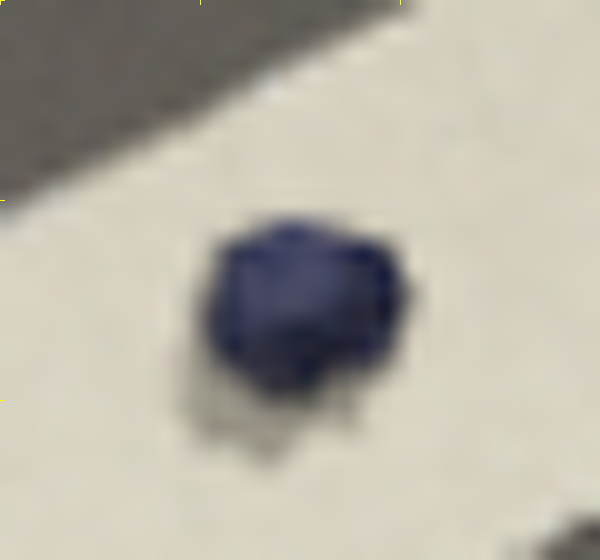

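Run:
```python
from h import *
np.set_printoptions(precision=4,suppress=True)
t=viewer.get_image("top");s=viewer.get_image("scene")
for d,(x0,y0,x1,y1) in ((t,(205,198,230,220)),(s,(218,285,243,310))):
    for dz in (0.01,.0145):
      c=cv2.resize(d["color"][y0:y1,x0:x1],None,fx=8,fy=8,interpolation=cv2.INTER_CUBIC)
      for th in (75,100):
        m=c[...,2]<th
        ys,xs=np.nonzero(m);W=np.array([world(d,(x0+(x+.5)/8-.5,y0+(y+.5)/8-.5),dz)[:2] for x,y in zip(xs[::5],ys[::5])])
        h=cv2.convexHull((W*1e3).astype(np.float32))
        e,v=np.linalg.eigh(np.cov(W.T));r=cv2.minAreaRect(h)
        print(th,W.mean(0),W.max(0)-W.min(0),"long axis deg",np.degrees(np.arctan2(v[1,1],v[0,1])),np.sqrt(e)*1e3,r)
        for a in range(-90,90,15):
            p=W@[np.cos(np.radians(a)),np.sin(np.radians(a))];print(a,round(np.ptp(p)*1e3,1),end="; ")
        print()
# base of lens rail near edge, post bases
for uv in ((215,178),(230,180),(200,180)): print(world(t,uv,0.01))
crop(t,135,130,290,225,5,"pics/g.png")
```

```text
75 [0.4115 0.2924] [0.022  0.0251] long axis deg 63.01671514846356 [5.0404 6.5764] ((411.7359313964844, 292.60870361328125), (24.50484848022461, 20.190418243408203), 45.009315490722656)
-90 25.1; -75 23.9; -60 22.1; -45 20.2; -30 19.6; -15 20.4; 0 22.0; 15 23.4; 30 24.0; 45 24.5; 60 26.3; 75 26.3; 
100 [0.4116 0.2927] [0.0239 0.0269] long axis deg 62.765434814061585 [5.5256 6.8213] ((411.5361633300781, 292.8945007324219), (25.90683937072754, 22.35154914855957), 43.39973831176758)
-90 26.9; -75 25.6; -60 23.7; -45 22.3; -30 22.2; -15 22.2; 0 23.9; 15 25.3; 30 25.7; 45 26.1; 60 27.6; 75 27.2; 
75 [0.411  0.2912] [0.0219 0.025 ] long axis deg 63.0167151484636 [5.0213 6.5514] ((411.1668395996094, 291.36553955078125), (24.411714553833008, 20.11368751525879), 45.00935745239258)
-90 25.0; -75 23.8; -60 22.0; -45 20.1; -30 19.6; -15 20.4; 0 21.9; 15 23.3; 30 23.9; 45 24.4; 60 26.2; 75 26.2; 
100 [0.411  0.2914] [0.0238 0.0268] long axis deg 62.765434814061486 [5.5046 6.7954] ((410.9678039550781, 291.6502990722656), (25.808361053466797, 22.2666015625), 43.3995361328125)
-90 26.8; -75 25.5; -6
[... 666 characters left out ...]
8; 45 59.3; 60 49.4; 75 39.4; 
75 [0.4078 0.2909] [0.0262 0.0259] long axis deg -148.4947549597304 [6.3002 6.5244] ((407.2528381347656, 291.0457458496094), (24.686481475830078, 25.69508934020996), 46.93101119995117)
-90 25.9; -75 25.5; -60 25.4; -45 25.6; -30 26.3; -15 26.2; 0 26.2; 15 27.0; 30 26.8; 45 24.9; 60 25.2; 75 25.5; 
100 [0.4206 0.2921] [0.0692 0.0291] long axis deg -175.1854336567429 [ 6.5709 21.5216] ((429.231689453125, 291.52838134765625), (69.55912780761719, 27.16636848449707), 2.6451239585876465)
-90 29.1; -75 35.0; -60 44.8; -45 52.1; -30 58.5; -15 66.1; 0 69.2; 15 69.9; 30 66.5; 45 59.0; 60 49.2; 75 39.2; 
[0.5069 0.3004 0.01  ]
[0.4998 0.2544 0.01  ]
[0.5017 0.3463 0.01  ]
```

View pics/g.png

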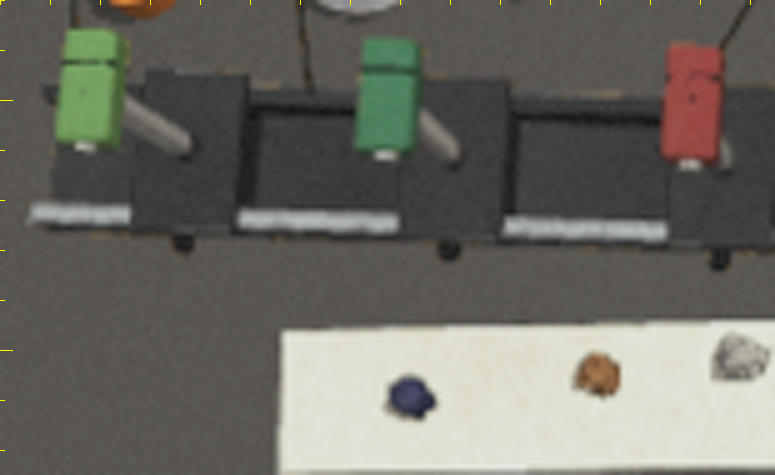

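```bash
cat >> h.py <<'E'
def plan(wps,step=.038,dyaw=6.5):
    """wps: list of (x,y,z,yaw deg) ; prints rows from the measured pose"""
    s=ctrl.get_state();p=np.array(s["tool_pos"]);yaw=s["tcp_rot"][2]
    print("t",round(s["time"],2),"at",np.round(p,4),np.round(s["tcp_rot"],1),"F",np.round(s["ft_force"],1),"open",round(s["opening"],3))
    for w in wps:
        q=np.array(w[:3]);d=q-p;a=(w[3]-yaw+180)%360-180
        n=int(max(np.ceil(np.linalg.norm(d)/step),np.ceil(abs(a)/dyaw),1))
        for i in range(n):
            c,s_=np.cos(np.radians(yaw)),np.sin(np.radians(yaw));e=d/n
            print(f"{c*e[0]+s_*e[1]:.3f} {s_*e[0]-c*e[1]:.3f} {-e[2]:.3f} {-np.radians(a/n):.3f};",end="\n" if i%5==4 else " ")
            yaw+=a/n
        p=q;print("|",w)
def pol(r,a,z,yaw): return (r*np.cos(np.radians(a)),r*np.sin(np.radians(a)),z,yaw)
E
python3 - <<'E'
from h import *
plan([pol(.58,-55,.23,-60),pol(.50,-40,.24,-50),pol(.50,-20,.24,-40),pol(.50,0,.24,-30),pol(.50,18,.24,-28),pol(.503,35.3,.20,-28)])
E
```

```text
t 0.4 at [ 0.2451 -0.6019  0.1991] [180.    0.  -67.8] F [-0.5 -0.1 -0.3] open 1.002
-0.017 -0.026 -0.006 -0.027; -0.016 -0.026 -0.006 -0.027; -0.015 -0.027 -0.006 -0.027; -0.015 -0.027 -0.006 -0.027; -0.014 -0.027 -0.006 -0.027;
| (np.float64(0.3326743330836068), np.float64(-0.4751081856876152), 0.23, -60)
-0.022 -0.024 -0.002 -0.035; -0.021 -0.025 -0.002 -0.035; -0.020 -0.026 -0.002 -0.035; -0.019 -0.026 -0.002 -0.035; -0.018 -0.027 -0.002 -0.035;
| (np.float64(0.383022221559489), np.float64(-0.3213938048432696), 0.24, -50)
-0.012 -0.033 -0.000 -0.035; -0.011 -0.033 -0.000 -0.035; -0.010 -0.033 -0.000 -0.035; -0.008 -0.034 -0.000 -0.035; -0.007 -0.034 -0.000 -0.035;
| (np.float64(0.4698463103929542), np.float64(-0.17101007166283436), 0.24, -40)
-0.017 -0.030 -0.000 -0.035; -0.016 -0.031 -0.000 -0.035; -0.015 -0.031 -0.000 -0.035; -0.014 -0.032 -0.000 -0.035; -0.013 -0.032 -0.000 -0.035;
| (np.float64(0.5), np.float64(0.0), 0.24, -30)
-0.020 -0.024 -0.000 -0.007; -0.020 -0.024 -0.000 -0.007; -0.019 -0.025 -0.000 -0.007; -0.019 -0.025 -0.000 -0.007; -0.019 -0.025 -0.000 -0.007;
| (np.float64(0.47552825814757677), np.float64(0.1545084971874737), 0.24, -28)
-0.024 -0.018 0.008 -0.000; -0.024 -0.018 0.008 -0.000; -0.024 -0.018 0.008 -0.000; -0.024 -0.018 0.008 -0.000; -0.024 -0.018 0.008 -0.000;
| (np.float64(0.41051720781032064), np.float64(0.29066238506490316), 0.2, -28)
```

send_rows --motion "-0.016 -0.026 -0.006 -0.027; -0.016 -0.026 -0.006 -0.027; -0.015 -0.027 -0.006 -0.027; -0.015 -0.027 -0.006 -0.027; -0.015 -0.027 -0.006 -0.027" --claw -1

```text
time: 0.82
tool_pos: [0.3266, -0.4779, 0.2263]
tcp_rot: [179.7, 0.2, -60.8]
ft_force: [0.8, 0.1, 1.5]
opening: 1.0
```

send_rows --motion "-0.022 -0.024 -0.003 -0.035; -0.021 -0.025 -0.003 -0.035; -0.020 -0.026 -0.003 -0.035; -0.019 -0.026 -0.003 -0.035; -0.018 -0.027 -0.003 -0.035"

```text
time: 1.23
tool_pos: [0.3822, -0.3167, 0.2428]
tcp_rot: [179.7, 0.0, -50.2]
ft_force: [-0.4, -0.1, -0.5]
opening: 1.0
```

send_rows --motion "-0.012 -0.033 0 -0.035; -0.011 -0.033 0 -0.035; -0.010 -0.033 0 -0.035; -0.008 -0.034 0 -0.035; -0.007 -0.034 0 -0.035"

```text
time: 1.65
tool_pos: [0.471, -0.159, 0.2448]
tcp_rot: [179.6, -0.3, -39.8]
ft_force: [-0.4, -0.5, 0.5]
opening: 1.004
```

Tracking is good; continuing.

send_rows --motion "-0.017 -0.030 0 -0.035; -0.016 -0.031 0 -0.035; -0.015 -0.031 0 -0.035; -0.014 -0.032 0 -0.035; -0.013 -0.032 0 -0.035"

```text
time: 2.07
tool_pos: [0.5035, 0.0201, 0.2446]
tcp_rot: [179.6, -0.5, -29.3]
ft_force: [-0.2, 0.6, 0.2]
opening: 0.999
```

send_rows --motion "-0.020 -0.024 0 -0.007; -0.020 -0.024 0 -0.007; -0.019 -0.025 0 -0.007; -0.019 -0.025 0 -0.007; -0.019 -0.025 0 -0.007"

```text
time: 2.48
tool_pos: [0.476, 0.1836, 0.2441]
tcp_rot: [179.7, -0.7, -27.0]
ft_force: [0.8, -1.2, 0.5]
opening: 1.004
```

send_rows --motion "-0.022 -0.017 0.008 0; -0.022 -0.017 0.008 0; -0.022 -0.017 0.008 0; -0.022 -0.017 0.008 0; 0 0 0 0"

```text
time: 2.9
tool_pos: [0.4233, 0.297, 0.2117]
tcp_rot: [-179.9, -0.8, -26.4]
ft_force: [-1.3, 1.4, -0.2]
opening: 1.002
```

Run:
```python
from h import *
plan([(.410,.291,.12,-28)])
t=viewer.get_image("top");s=viewer.get_image("scene")
cv2.imwrite("pics/s2.png",s["color"]);crop(t,150,130,330,250,4,"pics/t2.png")
```

```text
t 2.9 at [0.4233 0.297  0.2117] [-179.9   -0.8  -26.4] F [-1.3  1.4 -0.2] open 1.002
-0.003 0.004 0.031 0.009; -0.003 0.004 0.031 0.009; -0.003 0.004 0.031 0.009; | (0.41, 0.291, 0.12, -28)
```

View pics/s2.png

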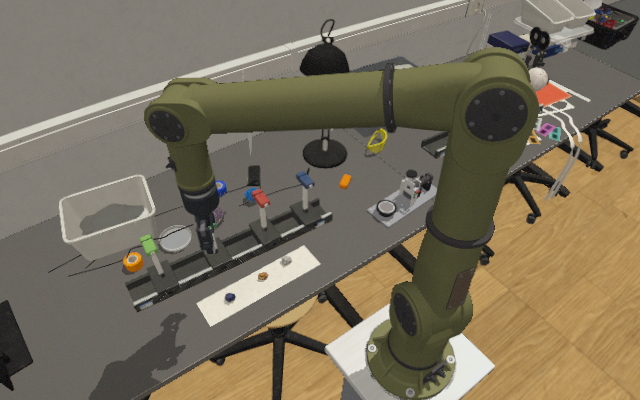

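View pics/t2.png

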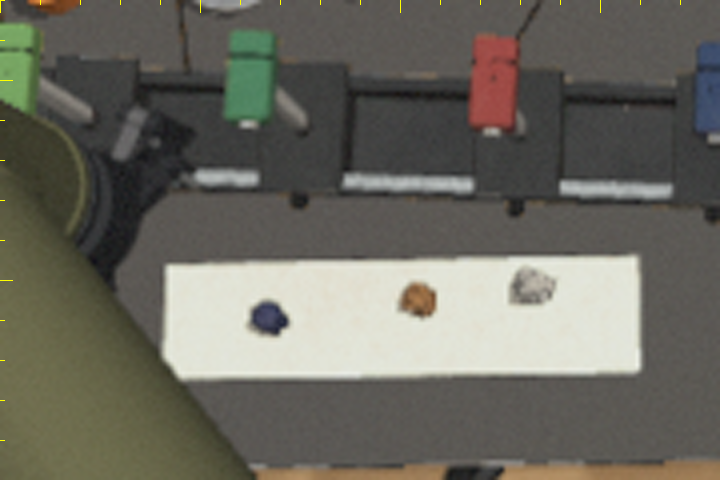

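Run:
```python
from h import *
t=viewer.get_image("top");s=viewer.get_image("scene");p=ctrl.get_state()["tool_pos"]
print(pix(t,p),pix(s,p),pix(t,p+[0,0,.1]),pix(s,p+[0,0,.1]))
crop(t,160,140,230,200,10,"pics/t3.png");crop(s,170,190,250,280,6,"pics/s3.png")
```

```text
[[196.02390911 192.54881244]] [[214.44089864 246.54092419]] [[181.80814612 185.38677046]] [[207.16860113 218.63257317]]
```

View pics/t3.png

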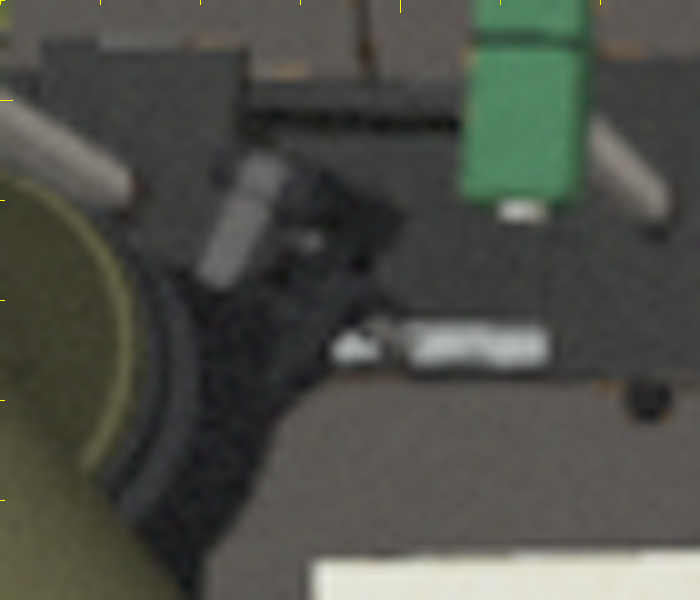

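View pics/s3.png

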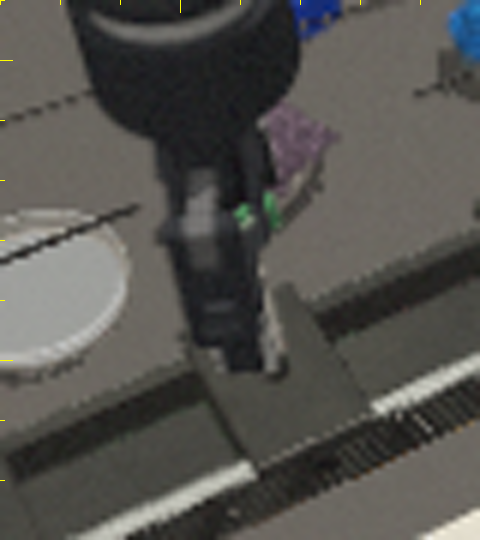

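Run:
```python
from h import *
from scipy.spatial.transform import Rotation as R
t=viewer.get_image("top");s=viewer.get_image("scene");st=ctrl.get_state();p=st["tool_pos"];Rm=R.from_euler("xyz",st["tcp_rot"],degrees=True).as_matrix()
print(st["joints"],st["joint_vel"],p,st["tcp_rot"])
for d,x0,y0,x1,y1,k,f in((t,150,130,230,220,7,"pics/t4.png"),(s,170,170,250,280,6,"pics/s4.png")):
    d=dict(d);im=d["color"].copy();crop(d,x0,y0,x1,y1,k,f);im=cv2.imread(f)
    for loc,col in (([0,0,0],(0,0,255)),([.0425,0,-.013],(0,255,0)),([-.0425,0,-.013],(0,255,0)),([.057,0,-.05],(255,255,0)),([-.057,0,-.05],(255,255,0)),([0,0,-.073],(0,128,255)),([0,0,-.15],(255,0,255))):
        u=pix(d,p+Rm@np.array(loc))[0];cv2.circle(im,(int((u[0]-x0+.5)*k),int((u[1]-y0+.5)*k)),3,col,-1)
    cv2.imwrite(f,im)
```

```text
[ 14.53841937   4.95486606 -54.39064337  99.51800955   5.10517391
  77.16426307 -67.95060019] [ 0.24031541  0.0482551  -0.06215462  0.06854214 -0.18893809 -0.18239128
 -0.06372701] [0.42916501 0.28983009 0.21287675] [-179.93645732   -1.06121538  -27.10103399]
```

View pics/t4.png

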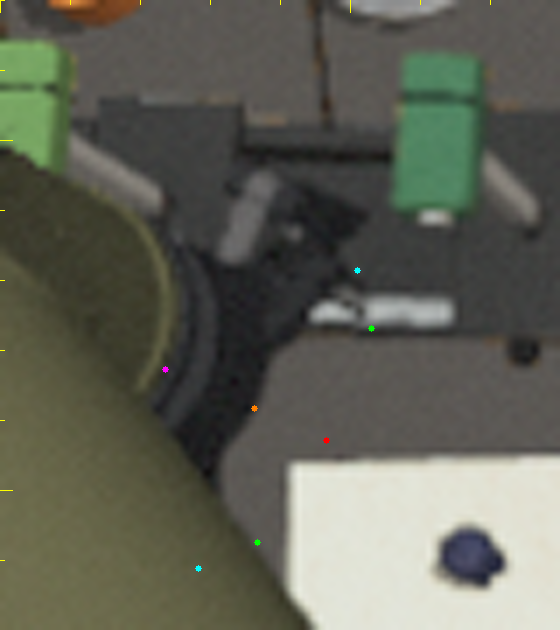

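View pics/s4.png

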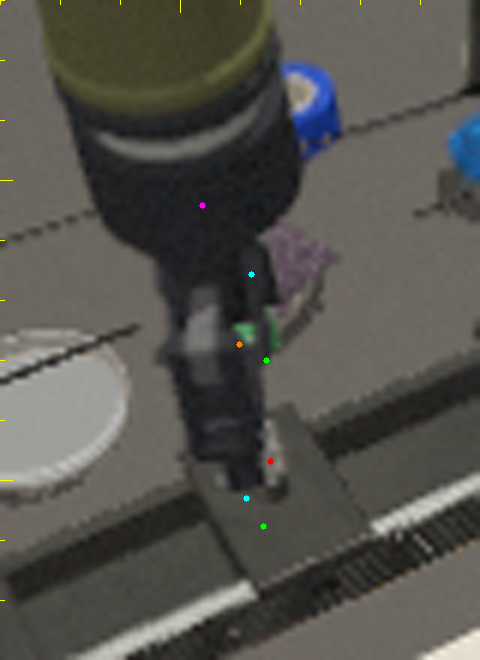

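Run:
```python
from h import *
def st():
    s=ctrl.get_state();print(s["time"],s["tool_pos"],s["tcp_rot"],s["joints"])
for i in range(4): st(); t=viewer.get_image("top")
```

```text
3.2 [0.42916501 0.28983009 0.21287675] [-179.93645732   -1.06121538  -27.10103399] [ 14.53841937   4.95486606 -54.39064337  99.51800955   5.10517391
  77.16426307 -67.95060019]
3.25 [0.42908047 0.289916   0.21286465] [-179.9355447    -1.05471319  -27.09736441] [ 14.54127978   4.95595323 -54.40275649  99.51941862   5.10024235
  77.16479052 -67.95515508]
3.3 [0.42894054 0.29005961 0.21281818] [-179.9352748    -1.04691486  -27.08422839] [ 14.53808809   4.95774767 -54.41714832  99.52443269   5.09510123
  77.16255041 -67.9588316 ]
3.35 [0.42876782 0.29029818 0.21280677] [-179.93327516   -1.04166612  -27.05721297] [ 14.52824766   4.96019152 -54.4373166   99.52544058   5.09246419
  77.16175896 -67.96123174]
```

Run:
```python
from h import *
t=viewer.get_image("top");s=viewer.get_image("scene")
for d in (t,s):
    print(pix(d,world(d,(200,150),.1)), pix(d,np.array([[0,0,0],[0,0,.1],[.0,0,-.0]])))
crop(t,160,140,260,230,8,"pics/t5.png");crop(s,170,170,250,270,7,"pics/s5.png")
crop(s,320,280,500,400,4,"pics/s6.png")
```

```text
[[200. 150.]] [[316.58997052 350.99439072]
 [315.60444776 359.70869482]
 [316.58997052 350.99439072]]
[[200. 150.]] [[409.55057412 355.76710757]
 [416.93110757 337.34761981]
 [409.55057412 355.76710757]]
```

View pics/t5.png

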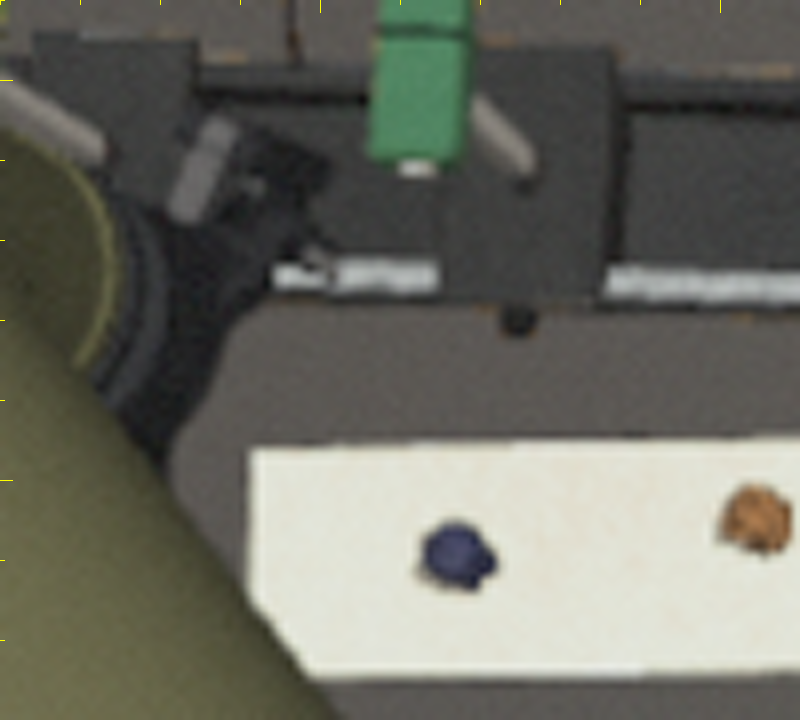

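View pics/s5.png

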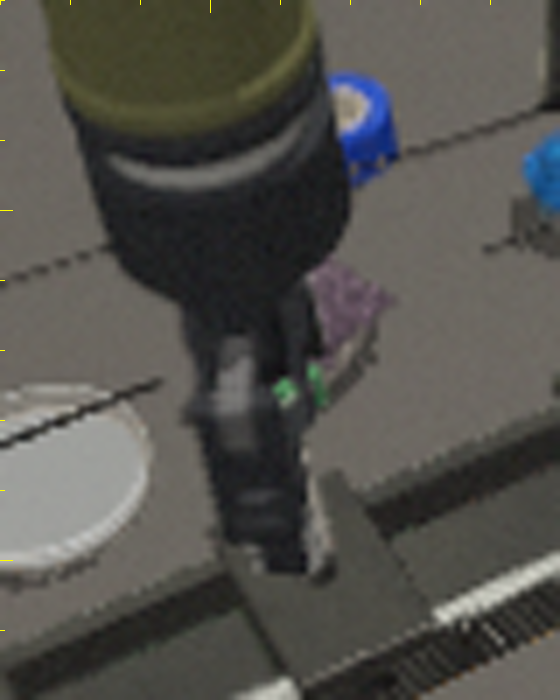

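View pics/s6.png

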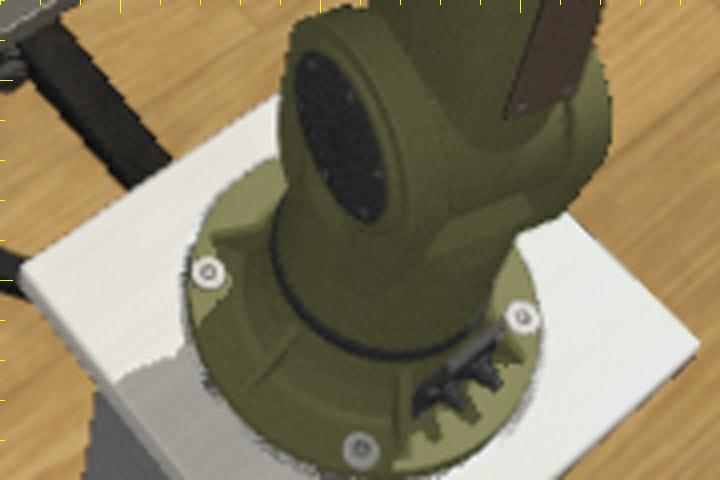

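Run:
```python
from h import *
plan([(.410,.291,.09,-28)],step=.032)
```

```text
t 3.5 at [0.4283 0.2909 0.2127] [-179.9   -1.   -27. ] F [ 0.2  0.  -0.5] open 0.999
-0.004 0.002 0.031 0.004; -0.004 0.002 0.031 0.004; -0.004 0.002 0.031 0.004; -0.004 0.002 0.031 0.004; | (0.41, 0.291, 0.09, -28)
```

send_rows --motion "-0.004 0.002 0.03 0.004; -0.004 0.002 0.03 0.004; -0.004 0.002 0.03 0.004; -0.004 0.002 0.02 0.004; 0 0 0 0"

```text
time: 3.92
tool_pos: [0.4152, 0.2908, 0.101]
tcp_rot: [-179.6, -1.3, -28.1]
ft_force: [-0.3, -1.1, -0.2]
opening: 0.999
```

Run:
```python
from h import *
from scipy.spatial.transform import Rotation as R
t=viewer.get_image("top");s=viewer.get_image("scene");st=ctrl.get_state();p=st["tool_pos"];Rm=R.from_euler("xyz",st["tcp_rot"],degrees=True).as_matrix()
plan([(.410,.291,.06,-28)])
for d,x0,y0,x1,y1,k,f in((t,165,155,265,230,7,"pics/t6.png"),(s,180,220,270,320,6,"pics/s6.png")):
    crop(d,x0,y0,x1,y1,k,f);im=cv2.imread(f)
    for loc,col in (([0,0,0],(0,0,255)),([.0425,0,-.013],(0,255,0)),([-.0425,0,-.013],(0,255,0))):
        u=pix(d,p+Rm@np.array(loc))[0];cv2.circle(im,(int((u[0]-x0+.5)*k),int((u[1]-y0+.5)*k)),2,col,-1)
    cv2.imwrite(f,im)
```

```text
t 4.02 at [0.4179 0.2923 0.1046] [-179.3   -1.5  -28.1] F [ 0.1 -0.3  1.7] open 1.002
-0.003 0.002 0.022 -0.001; -0.003 0.002 0.022 -0.001; | (0.41, 0.291, 0.06, -28)
```

View pics/t6.png

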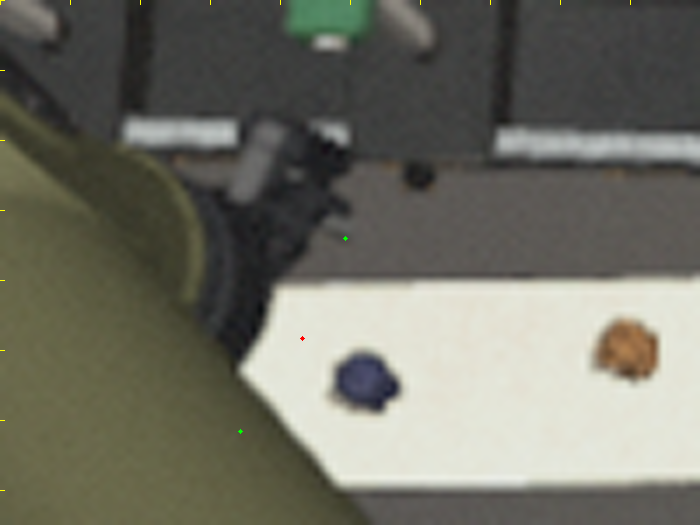

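View pics/s6.png

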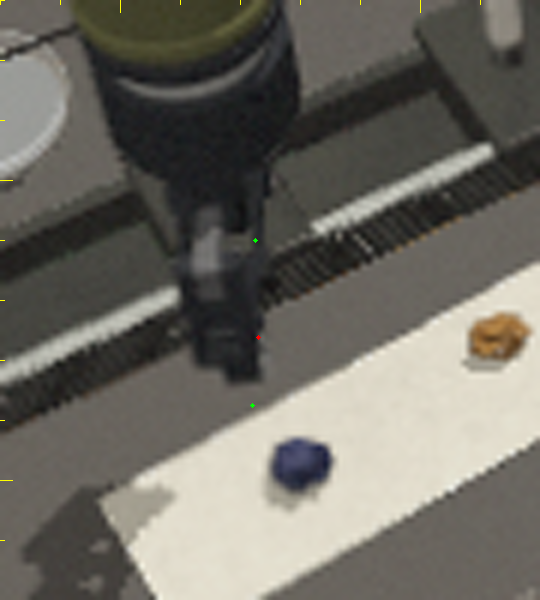

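send_rows --motion "0 0 0 0; 0 0 0 0; 0 0 0 0; 0 0 0 0; 0 0 0 0" --claw 1 --grip_force 40

```text
time: 4.43
tool_pos: [0.4231, 0.2949, 0.1114]
tcp_rot: [-178.8, -1.9, -28.2]
ft_force: [-0.4, 0.3, -1.0]
opening: 0.302
```

send_rows --motion "0 0 0 0; 0 0 0 0; 0 0 0 0; 0 0 0 0; 0 0 0 0"

```text
time: 4.85
tool_pos: [0.424, 0.2953, 0.1126]
tcp_rot: [-178.7, -1.9, -28.3]
ft_force: [-0.2, -0.1, -1.3]
opening: 0.001
```

```bash
cat > look.py <<'E'
from h import *
from scipy.spatial.transform import Rotation as R
def look(tag,tb,sb,kt,ks,locs):
    t=viewer.get_image("top");s=viewer.get_image("scene");st=ctrl.get_state();p=st["tool_pos"];Rm=R.from_euler("xyz",st["tcp_rot"],degrees=True).as_matrix()
    for d,(x0,y0,x1,y1),k,f in((t,tb,kt,f"pics/t{tag}.png"),(s,sb,ks,f"pics/s{tag}.png")):
        crop(d,x0,y0,x1,y1,k,f);im=cv2.imread(f)
        for loc,col in locs:
            u=pix(d,p+Rm@np.array(loc))[0];cv2.circle(im,(int((u[0]-x0+.5)*k),int((u[1]-y0+.5)*k)),2,col,-1)
        cv2.imwrite(f,im)
E
python3 - <<'E'
from look import *
look(7,(165,155,265,230),(180,220,270,320),7,6,[([0,0,0],(0,0,255)),([0,0,-.02],(0,255,255)),([0,0,-.073],(0,128,255))])
plan([(.410,.291,.06,-28)])
E
```

```text
t 4.95 at [0.424  0.2953 0.1126] [-178.7   -1.9  -28.2] F [-0.3 -0.1  0.3] open 0.0
-0.005 0.005 0.026 -0.002; -0.005 0.005 0.026 -0.002; | (0.41, 0.291, 0.06, -28)
```

View pics/t7.png

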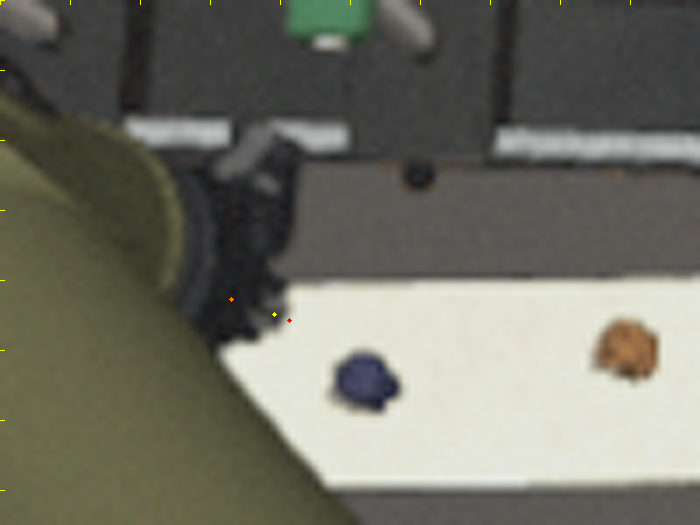

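View pics/s7.png

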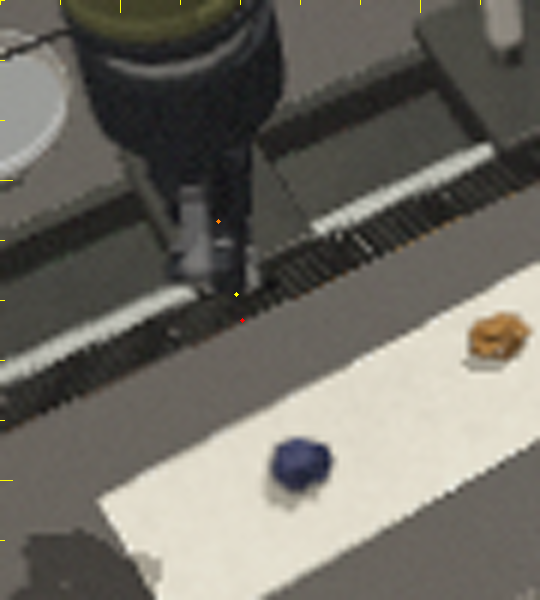

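send_rows --motion "-0.003 0.003 0.01 0; -0.004 0.003 0.016 0; -0.004 0.003 0.018 0; -0.002 0.001 0.014 0; 0 0 0.006 0" --claw -0.2

```text
time: 5.37
tool_pos: [0.4101, 0.2929, 0.0449]
tcp_rot: [-178.6, -2.1, -28.3]
ft_force: [-0.0, -0.4, 0.2]
opening: 0.599
```

send_rows --motion "0 0 0.003 0; 0 0 0.002 0; 0 0 0.001 0"

```text
time: 5.62
tool_pos: [0.4086, 0.2921, 0.0364]
tcp_rot: [-178.8, -1.9, -28.2]
ft_force: [0.5, -0.7, 0.3]
opening: 0.605
```

Run:
```python
from look import *
look(8,(175,165,265,230),(190,230,270,320),8,7,[([0,0,0],(0,0,255)),([0,0,-.02],(0,255,255))])
plan([(.410,.291,.04,-28)])
```

```text
t 5.72 at [0.409  0.2923 0.0369] [-178.7   -1.9  -28.3] F [-0.2  0.7 -0.3] open 0.599
0.002 0.001 -0.003 -0.004; | (0.41, 0.291, 0.04, -28)
```

View pics/t8.png

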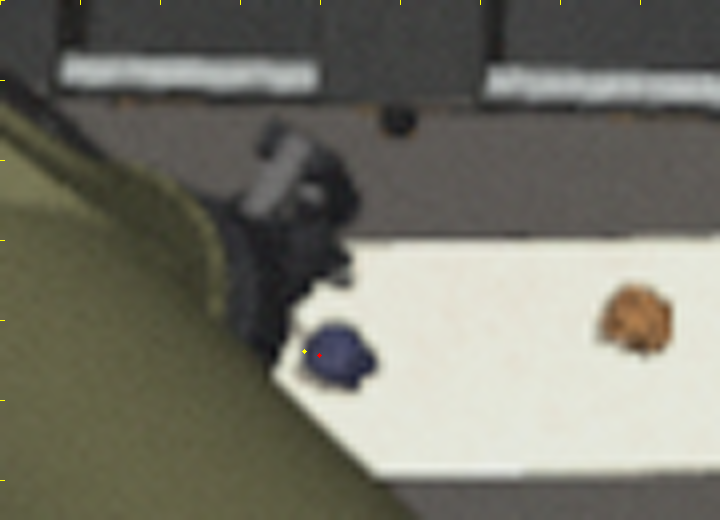

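View pics/s8.png

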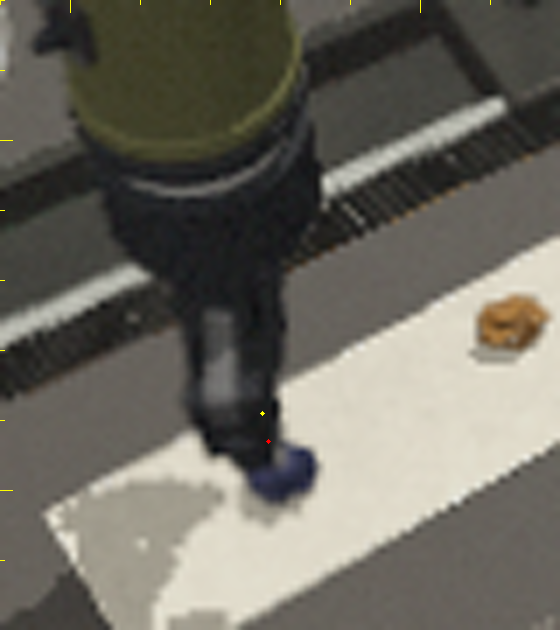

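Run:
```python
from look import *
t=viewer.get_image("top");s=viewer.get_image("scene");st=ctrl.get_state();p=st["tool_pos"];Rm=R.from_euler("xyz",st["tcp_rot"],degrees=True).as_matrix()
for z in (0,-.008,-.02):
  for y in (-.011,0,.011):
    print(z,y,"near scene",pix(s,p+Rm@[-.0255,y,z]),pix(s,p+Rm@[-.033,y,z]),"far top",pix(t,p+Rm@[.0255,y,z]),pix(t,p+Rm@[.033,y,z]))
crop(s,205,265,245,305,16,"pics/s9.png");crop(t,200,180,235,225,14,"pics/t9.png")
```

```text
0 -0.011 near scene [[223.54678381 301.02103713]] [[223.51795244 303.4965303 ]] far top [[215.25326445 199.45370106]] [[216.4773508  197.19329157]]
0 0 near scene [[227.71006691 300.66479229]] [[227.69845984 303.1370353 ]] far top [[218.50620126 201.16236149]] [[219.72967221 198.89932354]]
0 0.011 near scene [[231.86856255 300.30755811]] [[231.87415211 302.7765    ]] far top [[221.76484847 202.87370496]] [[222.98769228 200.60804601]]
-0.008 -0.011 near scene [[223.1547707  299.49450753]] [[223.12378277 301.97741261]] far top [[214.50878212 199.1680512 ]] [[215.74150963 196.89248231]]
-0.008 0 near scene [[227.34081529 299.13757174]] [[227.3272569  301.61719951]] far top [[217.78304928 200.88806763]] [[219.01515569 198.60983216]]
-0.008 0.011 near scene [[231.52203305 298.77966022]] [[231.52587612 301.25595924]] far top [[221.06311568 202.61080909]] [[222.29458899 200.32991463]]
-0.02 -0.011 near scene [[222.55917055 297.17304847]] [[222.52486109 299.66706154]] far top [[213.37301254 198.73224743]] [[214.61893158 196.43355544]]
-0.02 0 near scene [[226.77980608 296.81508536]] [[226.76324063 299.30577991]] far top [[216.67979912 200.46958136]] [[217.92508838 198.16816405]]
-0.02 0.011 near scene [[230.99555502 296.4561681 ]] [[230.99670488 298.94349197]] far top [[219.99252204 202.20970517]] [[221.23716913 199.90557032]]
```

View pics/s9.png

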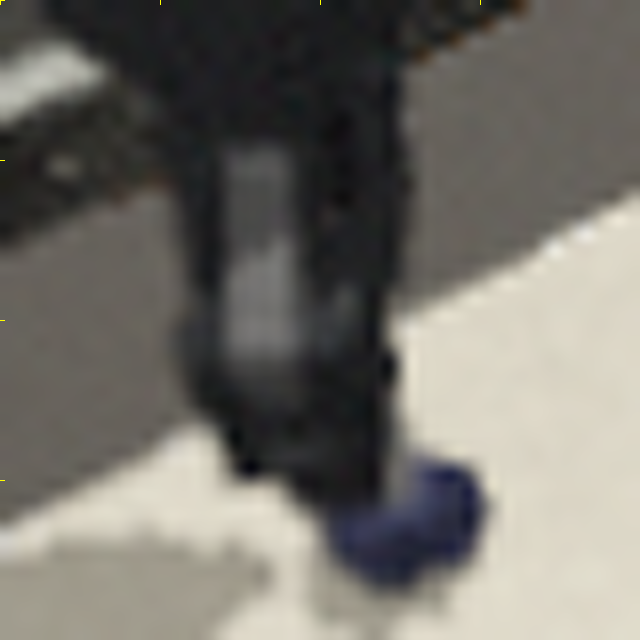

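View pics/t9.png

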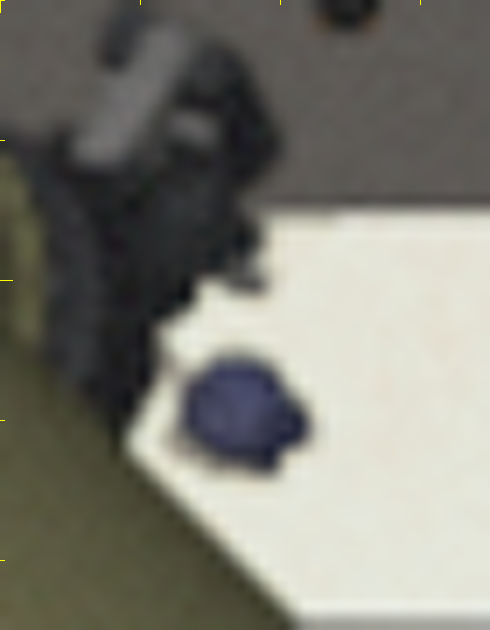

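send_rows --motion "0 0.003 0 0; 0 0 0 0; 0 0 0.006 0; 0 0 0.008 0; 0 0 0.006 0" --claw -0.6

```text
time: 6.23
tool_pos: [0.4114, 0.2907, 0.0187]
tcp_rot: [-178.4, -2.2, -28.3]
ft_force: [0.2, 0.7, -0.7]
opening: 0.802
```

send_rows --motion "0 0 0.004 0; 0 0 0.003 0; 0 0 0.002 0; 0 0 0.001 0"

```text
time: 6.57
tool_pos: [0.4103, 0.2899, 0.0051]
tcp_rot: [-178.6, -2.1, -28.3]
ft_force: [0.4, 0.3, 0.5]
opening: 0.802
```

Run:
```python
from look import *
look(10,(195,180,245,225),(200,260,250,310),14,12,[])
plan([(.409,.289,.006,-28)])
```

```text
t 6.67 at [0.4104 0.29   0.0054] [-178.6   -2.1  -28.3] F [-0.3 -0.3  0.1] open 0.797
-0.001 0.002 -0.001 -0.005; | (0.409, 0.289, 0.006, -28)
```

View pics/t10.png

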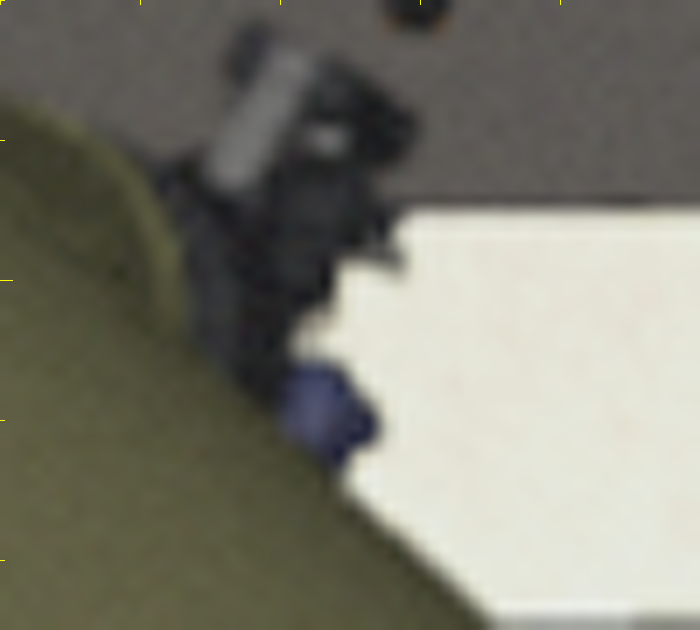

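View pics/s10.png

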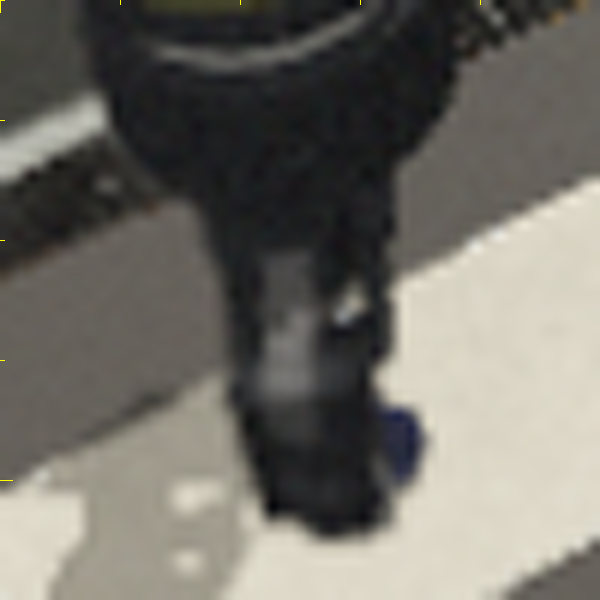

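send_rows --motion "0 0.003 0 0; 0 0.003 0 0; 0 0.001 0 0; 0 0 0 0"

```text
time: 7.0
tool_pos: [0.4071, 0.2836, 0.0058]
tcp_rot: [-178.5, -2.1, -28.3]
ft_force: [0.5, 0.2, 0.1]
opening: 0.8
```

Run:
```python
from look import *
look(11,(195,180,245,225),(200,260,250,310),14,12,[([0,0,0],(0,0,255)),([.034,0.011,-.01],(0,255,0)),([.034,-0.011,-.01],(0,255,0)),([-.034,0.011,-.01],(0,255,255)),([-.034,-0.011,-.01],(0,255,255))])
plan([(.409,.289,.006,-28)])
```

```text
t 7.1 at [0.4072 0.2839 0.0058] [-178.5   -2.1  -28.3] F [ 0.4  0.3 -0.6] open 0.803
-0.001 -0.005 -0.000 -0.005; | (0.409, 0.289, 0.006, -28)
```

View pics/t11.png

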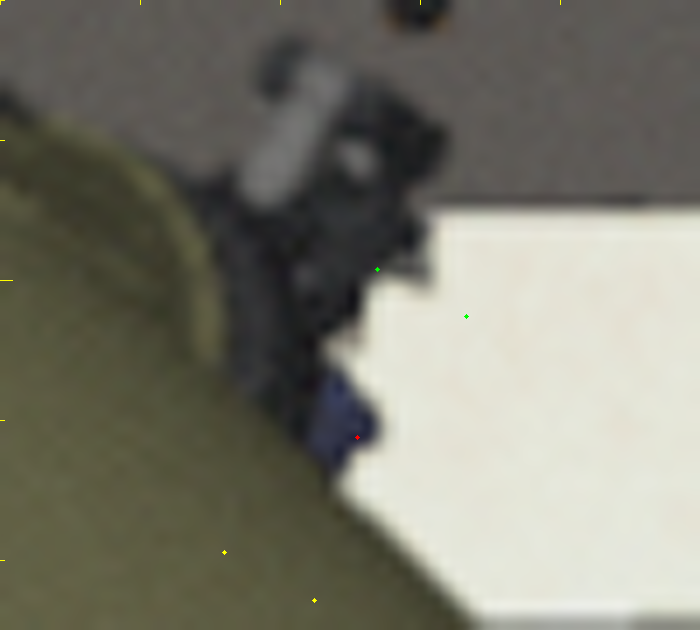

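View pics/s11.png

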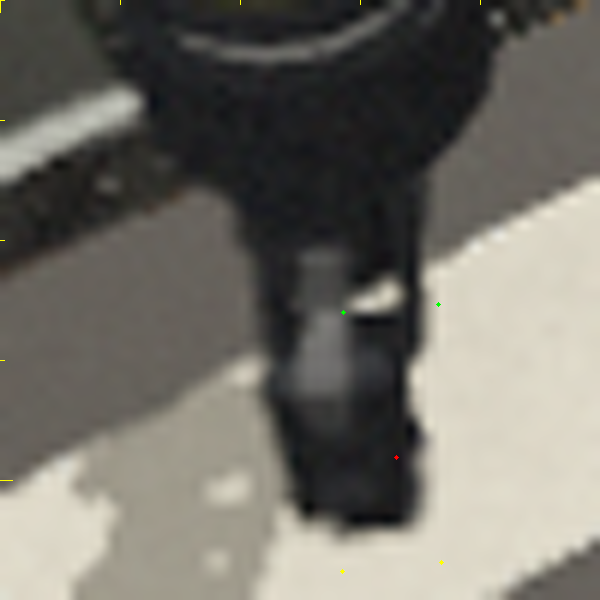

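send_rows --motion "0 0 0.002 0; 0 0 0.001 0; 0 0 0.001 0"

```text
time: 7.35
tool_pos: [0.408, 0.2841, 0.0021]
tcp_rot: [-178.5, -2.2, -28.3]
ft_force: [0.9, -0.2, -0.4]
opening: 0.803
```

send_rows --motion "0 0 0 0; 0 0 0 0; 0 0 0 0; 0 0 0 0; 0 0 0 0" --claw 1 --grip_force 40

```text
time: 7.77
tool_pos: [0.4077, 0.2842, 0.0016]
tcp_rot: [-178.5, -2.1, -28.3]
ft_force: [-0.2, 0.2, 0.3]
opening: 0.087
```

send_rows --motion "0 0 0 0; 0 0 0 0; 0 0 0 0"

```text
time: 8.02
tool_pos: [0.4077, 0.2843, 0.0016]
tcp_rot: [-178.5, -2.1, -28.3]
ft_force: [-0.7, 0.3, 0.0]
opening: -0.002
```

Run:
```python
from look import *
look(12,(195,180,245,225),(200,260,250,310),14,12,[([0,0,0],(0,0,255)),([0,0,-.02],(0,255,255))])
```

```text
(no output)
```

View pics/t12.png

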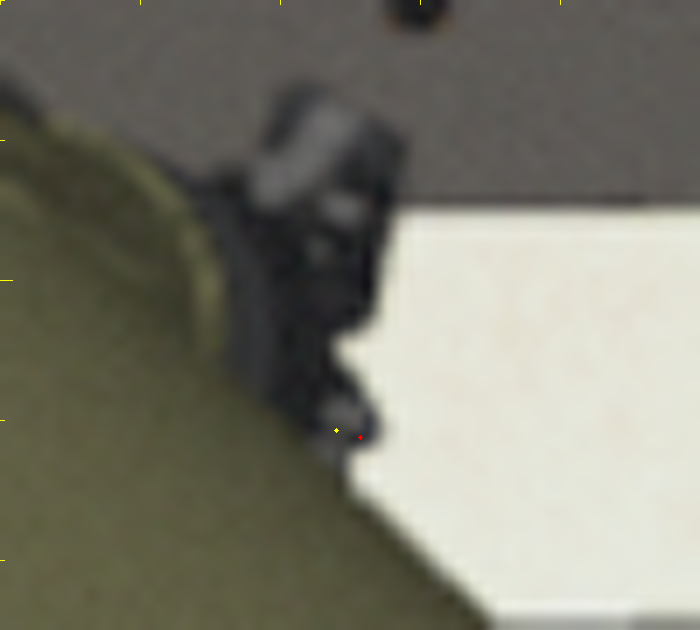

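View pics/s12.png

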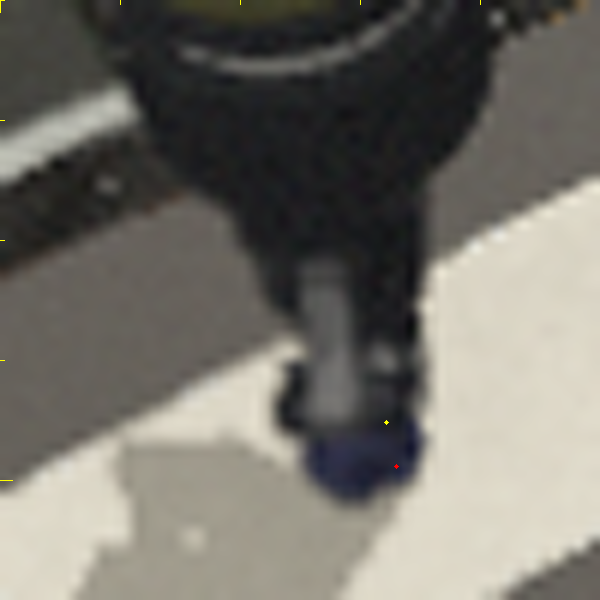

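The jaws shut just above the stone: the scene crop shows tips at about (365,425) and the stone below at (362,455). The tips are really about 20–25 mm higher than the reported TCP. I'll open and go lower, watching the force.

send_rows --motion "0 0 0 0; 0 0 0 0; 0 0 0 0; 0 0 0 0; 0 0 0 0" --claw -0.6

```text
time: 8.53
tool_pos: [0.4078, 0.2843, 0.0017]
tcp_rot: [-178.5, -2.1, -28.3]
ft_force: [0.1, -0.3, 0.8]
opening: 0.709
```

send_rows --motion "0 0 0.003 0; 0 0 0.003 0; 0 0 0.001 0; 0 0 0 0"

```text
time: 8.87
tool_pos: [0.4082, 0.2842, -0.0061]
tcp_rot: [-178.5, -2.1, -28.3]
ft_force: [-0.5, -0.3, 0.2]
opening: 0.797
```

send_rows --motion "0 0 0.003 0; 0 0 0.003 0; 0 0 0.001 0; 0 0 0 0"

```text
time: 9.2
tool_pos: [0.4083, 0.2842, -0.0141]
tcp_rot: [-178.5, -2.1, -28.3]
ft_force: [-0.0, 0.1, -0.7]
opening: 0.799
```

Run:
```python
from look import *
look(13,(195,180,245,225),(200,260,250,310),14,12,[([0,0,0],(0,0,255)),([0,0,-.02],(0,255,255))])
plan([(.409,.289,.006,-28)])
```

```text
t 9.3 at [ 0.4084  0.2843 -0.0139] [-178.5   -2.1  -28.3] F [ 0.7 -0.1 -0.3] open 0.798
-0.002 -0.004 -0.020 -0.005; | (0.409, 0.289, 0.006, -28)
```

View pics/t13.png

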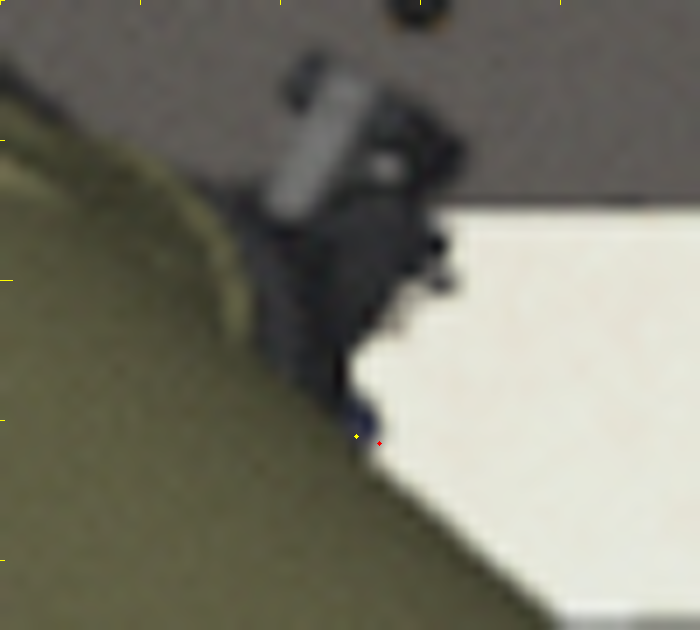

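View pics/s13.png

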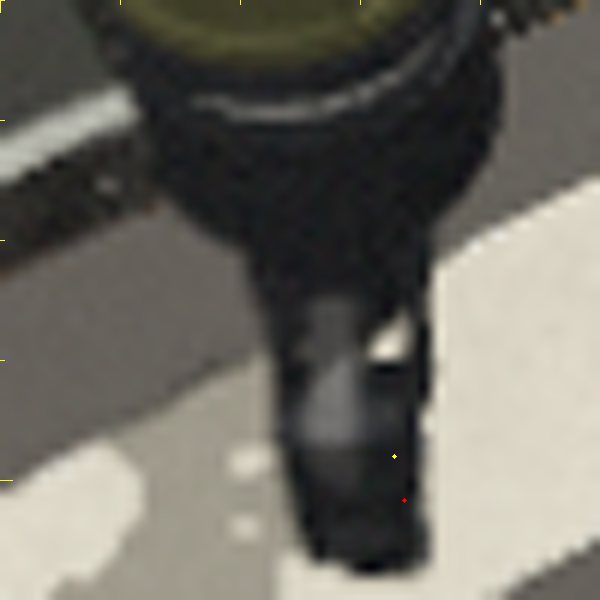

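send_rows --motion "0 0 0.002 0; 0 0 0.002 0; 0 0 0.001 0; 0 0 0 0"

```text
time: 9.63
tool_pos: [0.409, 0.2845, -0.0191]
tcp_rot: [-178.5, -2.1, -28.3]
ft_force: [0.5, 0.4, -0.4]
opening: 0.8
```

send_rows --motion "0 0 0 0; 0 0 0 0; 0 0 0 0; 0 0 0 0; 0 0 0 0" --claw 1 --grip_force 40

```text
time: 10.05
tool_pos: [0.4091, 0.2847, -0.0188]
tcp_rot: [-178.4, -2.2, -28.3]
ft_force: [0.1, -0.9, -0.3]
opening: 0.235
```

send_rows --motion "0 0 0 0; 0 0 0 0"

```text
time: 10.22
tool_pos: [0.4092, 0.2847, -0.0188]
tcp_rot: [-178.4, -2.2, -28.3]
ft_force: [0.1, 0.8, -0.4]
opening: 0.236
```

send_rows --motion "0 0 -0.01 0; 0 0 -0.02 0; 0 0 -0.02 0; 0 0 -0.015 0; 0 0 -0.005 0"

```text
time: 10.63
tool_pos: [0.4032, 0.2838, 0.0537]
tcp_rot: [-178.7, -1.9, -28.2]
ft_force: [0.2, 0.5, -0.6]
opening: 0.233
```

Run:
```python
from look import *
look(14,(165,155,265,230),(180,220,270,320),7,6,[([0,0,0],(0,0,255)),([0,0,-.02],(0,255,255))])
plan([(.409,.289,.006,-28)])
```

```text
t 10.73 at [0.4033 0.2834 0.0526] [-178.7   -1.9  -28.2] F [-1.   0.1 -0.2] open 0.236
0.001 -0.004 0.023 -0.002; 0.001 -0.004 0.023 -0.002; | (0.409, 0.289, 0.006, -28)
```

View pics/t14.png

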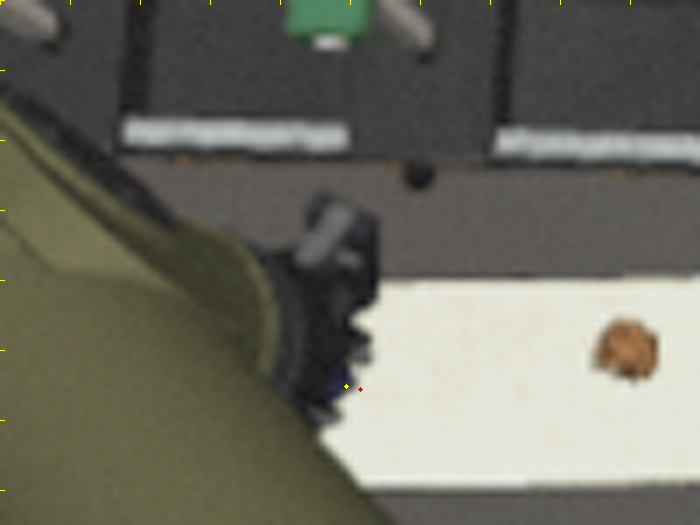

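View pics/s14.png

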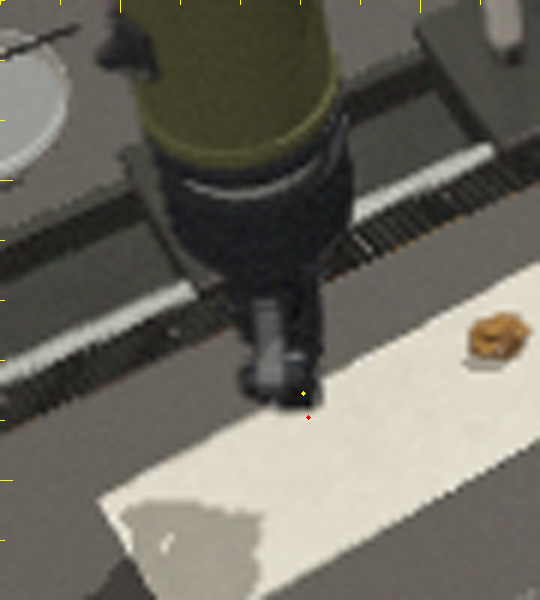

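Run:
```python
from h import *
plan([pol(.49,30,.13,-28),pol(.49,12,.16,-20),pol(.49,-6,.16,-10),pol(.50,-24,.16,-4),(.408,-.280,.13,0)])
```

```text
t 10.73 at [0.4033 0.2834 0.0526] [-178.7   -1.9  -28.2] F [-1.   0.1 -0.2] open 0.236
0.012 0.008 -0.026 -0.001; 0.012 0.008 -0.026 -0.001; 0.012 0.008 -0.026 -0.001; | (np.float64(0.424352447854375), np.float64(0.24499999999999997), 0.13, -28)
0.023 0.020 -0.006 -0.028; 0.023 0.021 -0.006 -0.028; 0.022 0.021 -0.006 -0.028; 0.021 0.022 -0.006 -0.028; 0.021 0.023 -0.006 -0.028;
| (np.float64(0.47929232435956476), np.float64(0.10187672850070208), 0.16, -20)
0.012 0.028 -0.000 -0.035; 0.011 0.029 -0.000 -0.035; 0.010 0.029 -0.000 -0.035; 0.009 0.029 -0.000 -0.035; 0.008 0.030 -0.000 -0.035;
| (np.float64(0.4873157287304539), np.float64(-0.0512189470011502), 0.16, -10)
-0.001 0.031 -0.000 -0.021; -0.001 0.031 -0.000 -0.021; -0.002 0.031 -0.000 -0.021; -0.003 0.031 -0.000 -0.021; -0.003 0.031 -0.000 -0.021;
| (np.float64(0.45677272882130043), np.float64(-0.2033683215379001), 0.16, -4)
-0.014 0.027 0.010 -0.023; -0.015 0.026 0.010 -0.023; -0.016 0.026 0.010 -0.023; | (0.408, -0.28, 0.13, 0)
```

send_rows --motion "0.006 0.004 -0.02 0; 0.012 0.008 -0.026 0; 0.012 0.008 -0.026 0; 0.018 0.015 -0.015 -0.015; 0.02 0.018 -0.008 -0.02"

```text
time: 11.15
tool_pos: [0.4289, 0.2054, 0.146]
tcp_rot: [-179.1, -1.3, -25.4]
ft_force: [0.6, 0.5, -1.1]
opening: 0.24
```

Run:
```python
from h import *
plan([pol(.49,12,.16,-20),pol(.49,-6,.16,-10),pol(.50,-24,.16,-4),(.408,-.280,.13,0)])
```

```text
t 11.15 at [0.4289 0.2054 0.146 ] [-179.1   -1.3  -25.4] F [ 0.6  0.5 -1.1] open 0.24
0.022 0.018 -0.004 -0.024; 0.022 0.019 -0.004 -0.024; 0.022 0.019 -0.004 -0.024; 0.021 0.020 -0.004 -0.024; | (np.float64(0.47929232435956476), np.float64(0.10187672850070208), 0.16, -20)
0.012 0.028 -0.000 -0.035; 0.011 0.029 -0.000 -0.035; 0.010 0.029 -0.000 -0.035; 0.009 0.029 -0.000 -0.035; 0.008 0.030 -0.000 -0.035;
| (np.float64(0.4873157287304539), np.float64(-0.0512189470011502), 0.16, -10)
-0.001 0.031 -0.000 -0.021; -0.001 0.031 -0.000 -0.021; -0.002 0.031 -0.000 -0.021; -0.003 0.031 -0.000 -0.021; -0.003 0.031 -0.000 -0.021;
| (np.float64(0.45677272882130043), np.float64(-0.2033683215379001), 0.16, -4)
-0.014 0.027 0.010 -0.023; -0.015 0.026 0.010 -0.023; -0.016 0.026 0.010 -0.023; | (0.408, -0.28, 0.13, 0)
```

send_rows --motion "0.022 0.018 -0.003 -0.024; 0.022 0.019 -0.003 -0.024; 0.022 0.019 -0.003 -0.024; 0.021 0.02 -0.003 -0.024; 0.012 0.028 0 -0.035"

```text
time: 11.57
tool_pos: [0.4826, 0.0652, 0.1587]
tcp_rot: [-179.3, -1.6, -17.4]
ft_force: [0.4, -1.6, 0.3]
opening: 0.235
```

send_rows --motion "0.011 0.029 0 -0.035; 0.01 0.029 0 -0.035; 0.009 0.029 0 -0.035; 0.005 0.03 0 -0.03; 0 0.03 0 -0.02"

```text
time: 11.98
tool_pos: [0.4773, -0.0913, 0.1512]
tcp_rot: [-179.3, -0.7, -7.9]
ft_force: [0.3, 0.2, -0.1]
opening: 0.229
```

Run:
```python
from h import *
plan([pol(.50,-20,.16,-4),(.408,-.280,.12,0)])
```

```text
t 11.98 at [ 0.4773 -0.0913  0.1512] [-179.3   -0.7   -7.9] F [ 0.3  0.2 -0.1] open 0.229
0.001 0.027 -0.003 -0.023; 0.001 0.027 -0.003 -0.023; -0.000 0.027 -0.003 -0.023; | (np.float64(0.4698463103929542), np.float64(-0.17101007166283436), 0.16, -4)
-0.014 0.028 0.010 -0.017; -0.014 0.028 0.010 -0.017; -0.015 0.028 0.010 -0.017; -0.015 0.028 0.010 -0.017; | (0.408, -0.28, 0.12, 0)
```

send_rows --motion "0 0.027 0 -0.02; -0.005 0.027 0 -0.02; -0.012 0.027 0 -0.02; -0.015 0.027 0.004 -0.02; -0.015 0.022 0.004 -0.015"

```text
time: 12.4
tool_pos: [0.4132, -0.2242, 0.1348]
tcp_rot: [-179.2, -0.4, -2.2]
ft_force: [0.0, -0.3, -0.9]
opening: 0.236
```

send_rows --motion "-0.009 0.018 0.005 -0.01; -0.006 0.01 0.005 -0.01; -0.003 0.005 0.003 0; 0 0 0 0"

```text
time: 12.73
tool_pos: [0.3849, -0.2628, 0.1148]
tcp_rot: [-179.0, 0.2, -1.7]
ft_force: [0.4, 0.6, 0.3]
opening: 0.235
```

Run:
```python
from look import *
plan([(.409,-.284,.06,0)])
look(15,(375,150,495,230),(350,120,450,220),6,6,[([0,0,0],(0,0,255)),([0,0,-.02],(0,255,255))])
```

```text
t 12.73 at [ 0.3849 -0.2628  0.1148] [-179.     0.2   -1.7] F [0.4 0.6 0.3] open 0.235
0.012 0.010 0.027 -0.015; 0.012 0.010 0.027 -0.015; | (0.409, -0.284, 0.06, 0)
```

View pics/t15.png

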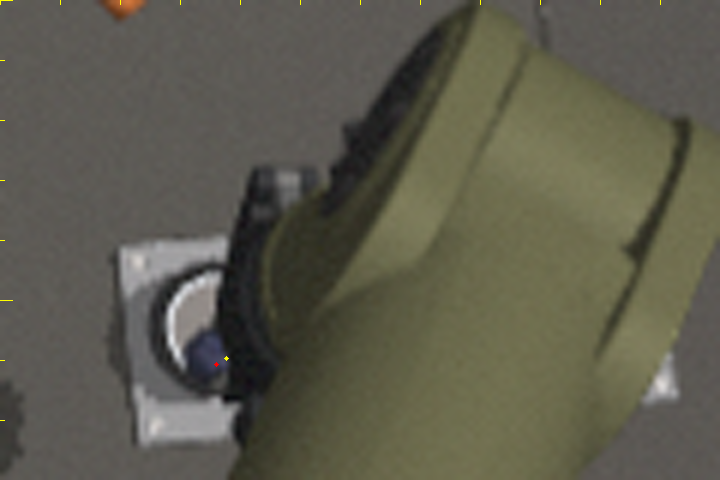

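View pics/s15.png

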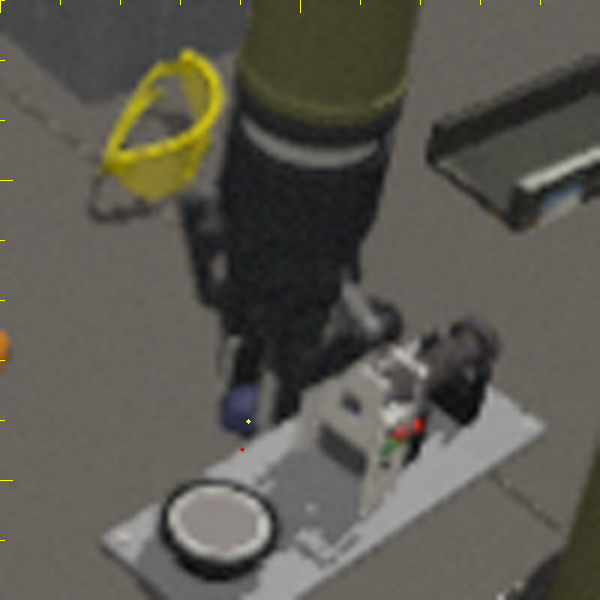

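Run:
```python
from look import *
t=viewer.get_image("top");s=viewer.get_image("scene")
st=ctrl.get_state();print(st["time"],st["tool_pos"],st["tcp_rot"])
def blue(d,x0,y0,x1,y1):
    c=d["color"][y0:y1,x0:x1].astype(int);m=((c[...,0]-c[...,2]>15)).astype(np.uint8)
    n,l,sx,ce=cv2.connectedComponentsWithStats(m);i=1+np.argmax(sx[1:,4]);print(sx[i],ce[i]+[x0,y0]);return ce[i]+[x0,y0]
a=blue(t,400,195,425,222);b=blue(s,380,175,400,200)
P=tri((t,s),(a,b));print("stone",P,"tool->stone",P-st["tool_pos"]);print(pix(t,P),pix(s,P))
```

```text
12.9333 [ 0.38771429 -0.26093294  0.11658935] [-1.79098995e+02  1.96596300e-02 -1.39263626e+00]
[ 7 10  5  7 29] [408.86206897 208.17241379]
[ 6  9  6  8 35] [389.         187.34285714]
stone [ 0.38704083 -0.25022467  0.15124177] tool->stone [-0.00067347  0.01070827  0.03465242]
[[409.14467433 208.44001298]] [[388.6654554  187.31057789]]
```

send_rows --motion "0.008 0.009 0.004 0; 0.01 0.011 0.008 0; 0.006 0.008 0.01 0; 0.002 0.002 0.01 0; 0 0 0.008 0"

```text
time: 13.35
tool_pos: [0.4212, -0.2882, 0.079]
tcp_rot: [-179.4, -0.4, -0.8]
ft_force: [-0.3, 0.6, -0.5]
opening: 0.235
```

send_rows --motion "0 0 0.006 0; 0 0 0.003 0; 0 0 0 0"

```text
time: 13.6
tool_pos: [0.4206, -0.2847, 0.0673]
tcp_rot: [-179.2, -0.3, -0.6]
ft_force: [-0.1, -0.4, -0.3]
opening: 0.231
```

Run:
```python
from look import *
plan([(.413,-.2915,.02,0)])
look(16,(375,150,495,230),(350,150,430,230),6,7,[])
t=viewer.get_image("top");s=viewer.get_image("scene")
st=ctrl.get_state()
def blue(d,x0,y0,x1,y1):
    c=d["color"][y0:y1,x0:x1].astype(int);m=((c[...,0]-c[...,2]>15)).astype(np.uint8)
    n,l,sx,ce=cv2.connectedComponentsWithStats(m);i=1+np.argmax(sx[1:,4]);print(sx[i],ce[i]+[x0,y0]);return ce[i]+[x0,y0]
a=blue(t,400,190,425,222);b=blue(s,375,175,400,210)
P=tri((t,s),(a,b));print("stone",P,"tool->stone",P-st["tool_pos"])
```

```text
t 13.6 at [ 0.4206 -0.2847  0.0673] [-179.2   -0.3   -0.6] F [-0.1 -0.4 -0.3] open 0.231
-0.004 0.003 0.024 -0.005; -0.004 0.003 0.024 -0.005; | (0.413, -0.2915, 0.02, 0)
[12  4  5  7 29] [413.89655172 197.37931034]
[ 8 11  6  8 35] [385.51428571 189.08571429]
stone [ 0.42207038 -0.2754728   0.10320977] tool->stone [0.00078969 0.01033496 0.03461172]
```

View pics/t16.png

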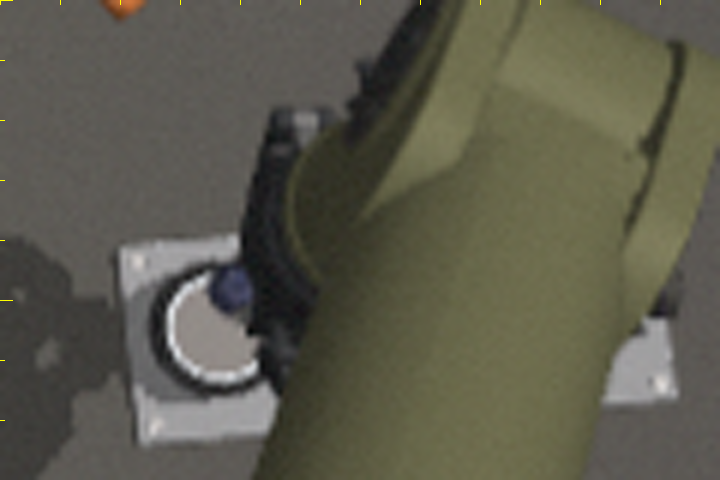

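View pics/s16.png

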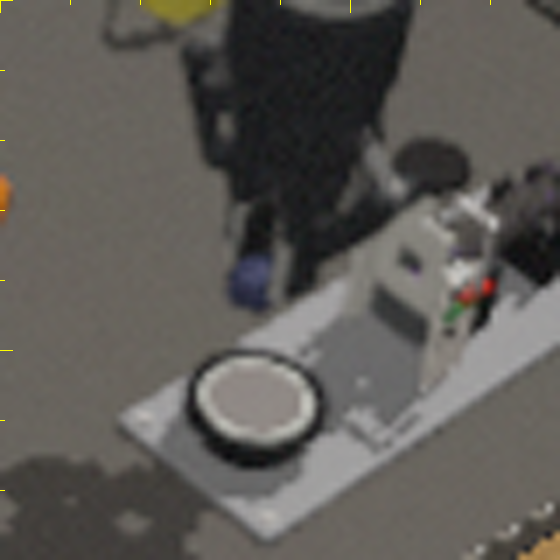

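send_rows --motion "-0.003 0.003 0.008 0; -0.003 0.003 0.01 0; -0.002 0.002 0.01 0; 0 0 0.008 0; 0 0 0.006 0"

```text
time: 14.22
tool_pos: [0.4135, -0.296, 0.025]
tcp_rot: [-179.5, -0.6, -0.7]
ft_force: [0.2, -0.2, -0.2]
opening: 0.237
```

send_rows --motion "0 0 0.003 0; 0 0 0 0; 0 0 0 0"

```text
time: 14.47
tool_pos: [0.4116, -0.2946, 0.0186]
tcp_rot: [-179.3, -0.4, -0.8]
ft_force: [0.8, 0.3, -0.2]
opening: 0.227
```

```bash
cat >> look.py <<'E'
def blue(d,x0,y0,x1,y1):
    c=d["color"][y0:y1,x0:x1].astype(int);m=((c[...,0]-c[...,2]>15)).astype(np.uint8)
    n,l,sx,ce=cv2.connectedComponentsWithStats(m);i=1+np.argmax(sx[1:,4]);print(sx[i],ce[i]+[x0,y0]);return ce[i]+[x0,y0]
def stone(tb=(400,190,425,222),sb=(375,175,400,222)):
    t=viewer.get_image("top");s=viewer.get_image("scene");st=ctrl.get_state()
    a=blue(t,*tb);b=blue(s,*sb)
    P=tri((t,s),(a,b));print("stone",P,"tool->stone",P-st["tool_pos"])
E
python3 - <<'E'
from look import *
plan([(.413,-.2915,.02,0)])
look(17,(385,170,445,230),(360,170,420,230),10,10,[])
stone()
E
```

```text
t 14.47 at [ 0.4116 -0.2946  0.0186] [-179.3   -0.4   -0.8] F [ 0.8  0.3 -0.2] open 0.227
0.001 -0.003 -0.001 -0.013; | (0.413, -0.2915, 0.02, 0)
[12 10  5  7 25] [413.72 203.16]
[10 23  6  7 31] [387.67741935 200.83870968]
stone [ 0.41286818 -0.28517823  0.05294413] tool->stone [0.0007361  0.00986153 0.0335606 ]
```

View pics/t17.png

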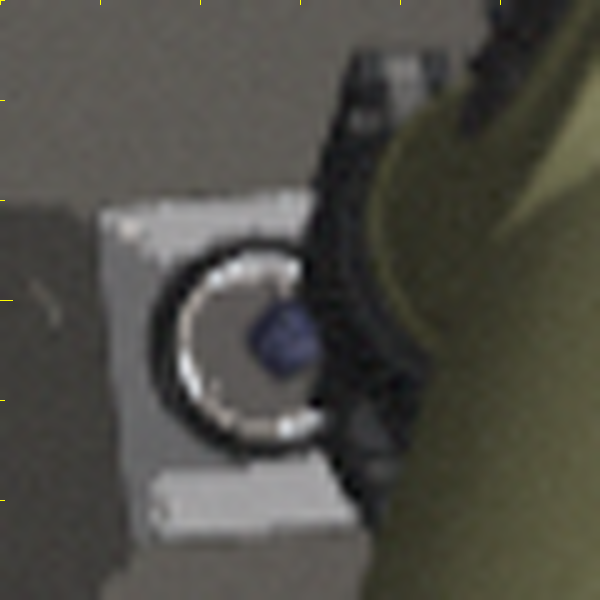

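View pics/s17.png

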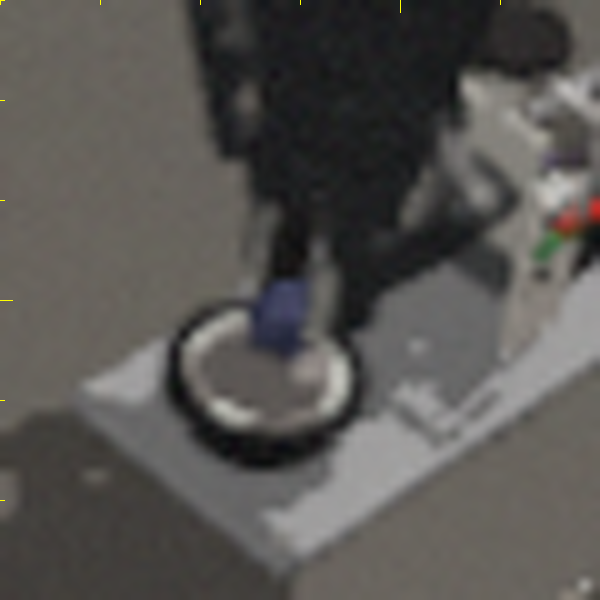

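Run:
```python
from look import *
t=viewer.get_image("top");s=viewer.get_image("scene")
print(tri((t,s),((421.5,212.5),(408.5,189))), tri((t,s),((425,177),(383,180))))
for n in (t,s): pass
P=tri((t,s),((421.5,212.5),(408.5,189)));print(pix(t,P),pix(s,P))
cv2.imwrite("pics/sfull.png",s["color"])
```

```text
[ 0.3662171  -0.2946671   0.13880059] [ 0.48126966 -0.31783087  0.07614754]
[[425.53507965 216.60211035]] [[403.57968853 188.44728595]]
```

View pics/sfull.png

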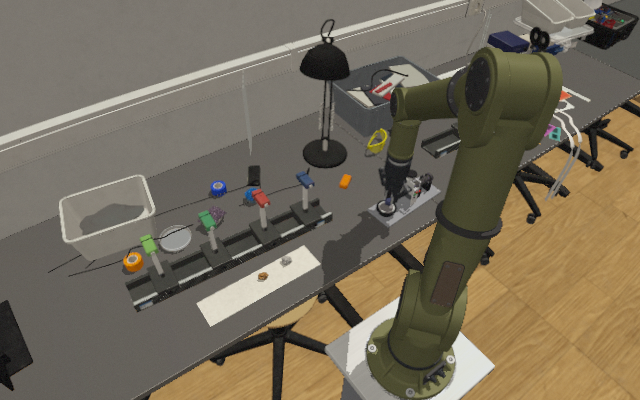

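send_rows --motion "0.001 -0.001 0.003 0; 0 -0.001 0.002 0; 0 0 0.001 0; 0 0 0 0"

```text
time: 15.1
tool_pos: [0.414, -0.2931, 0.0137]
tcp_rot: [-179.4, -0.5, -0.8]
ft_force: [0.4, 0.1, 0.2]
opening: 0.236
```

send_rows --motion "0 0 0.002 0; 0 0 0 0; 0 0 0 0"

```text
time: 15.35
tool_pos: [0.414, -0.293, 0.0114]
tcp_rot: [-179.4, -0.5, -0.7]
ft_force: [-1.0, -0.4, -0.5]
opening: 0.234
```

send_rows --motion "0 0 0.002 0; 0 0 0 0"

```text
time: 15.52
tool_pos: [0.4143, -0.2933, 0.0096]
tcp_rot: [-179.5, -0.5, -0.8]
ft_force: [-0.3, -1.0, 0.0]
opening: 0.233
```

send_rows --motion "0 0 0.001 0; 0 0 0 0"

```text
time: 15.68
tool_pos: [0.4145, -0.2937, 0.0095]
tcp_rot: [-179.5, -0.5, -0.8]
ft_force: [-0.1, 1.4, -0.1]
opening: 0.235
```

send_rows --motion "0 0 0.002 0; 0 0 0 0"

```text
time: 15.85
tool_pos: [0.4148, -0.2944, 0.0097]
tcp_rot: [-179.6, -0.5, -0.8]
ft_force: [-0.6, -0.0, -0.4]
opening: 0.233
```

Run:
```python
from look import *
plan([(.413,-.2915,.02,0)])
look(18,(385,170,445,230),(360,170,420,230),10,10,[])
stone()
```

```text
t 15.85 at [ 0.4148 -0.2944  0.0097] [-179.6   -0.5   -0.8] F [-0.6 -0.  -0.4] open 0.233
-0.002 -0.003 -0.010 -0.014; | (0.413, -0.2915, 0.02, 0)
[10 10  6  6 26] [412.5        202.53846154]
[ 9 25  6  7 31] [386.48387097 202.74193548]
stone [ 0.41597814 -0.28430108  0.04219476] tool->stone [0.00095394 0.01032025 0.03285995]
```

View pics/s18.png

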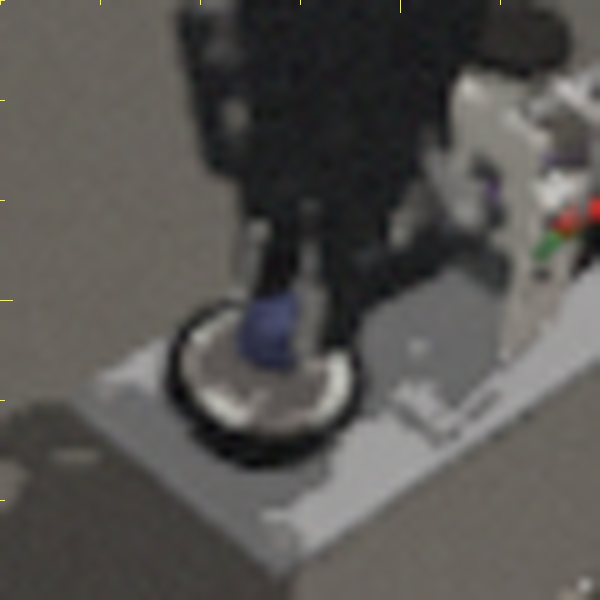

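View pics/t18.png

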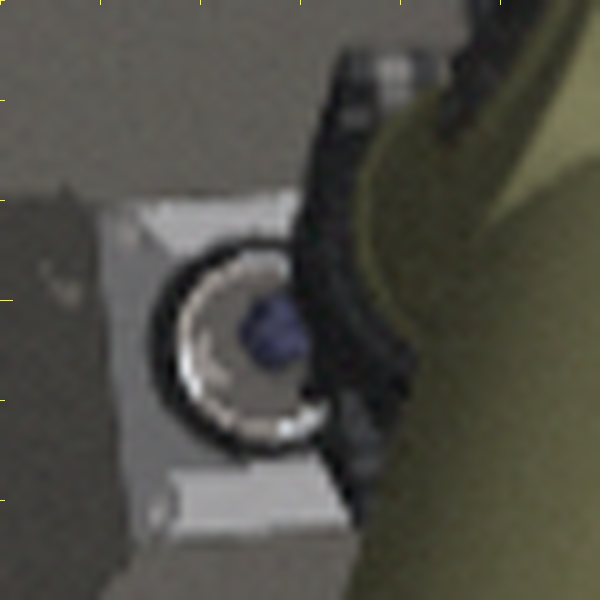

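send_rows --motion "0 0 0 0; 0 0 0 0; 0 0 0 0; 0 0 0 0; 0 0 0 0" --claw -0.2

```text
time: 16.47
tool_pos: [0.4138, -0.2936, 0.0075]
tcp_rot: [-179.5, -0.5, -0.8]
ft_force: [0.6, -0.8, 0.3]
opening: 0.603
```

send_rows --motion "0 0 -0.01 0; 0 0 -0.02 0; 0 0 -0.03 0; 0 0 -0.03 0; 0 0 -0.03 0"

```text
time: 16.88
tool_pos: [0.4074, -0.2902, 0.1258]
tcp_rot: [-178.8, 0.3, -0.7]
ft_force: [-1.2, -0.5, 0.2]
opening: 0.602
```

send_rows --motion "0 0 -0.025 0; 0 0 -0.015 0; 0 0 -0.005 0; 0 0 0 0" --claw 1

```text
time: 17.22
tool_pos: [0.411, -0.2931, 0.1831]
tcp_rot: [-179.3, -0.3, -0.7]
ft_force: [0.5, -0.5, -0.2]
opening: 0.035
```

Run:
```python
from look import *
plan([(.413,-.2915,.02,0)])
look(19,(375,150,495,230),(350,120,450,220),6,6,[([0,0,0],(0,0,255)),([0,0,-.025],(0,255,255))])
stone()
```

```text
t 17.22 at [ 0.411  -0.2931  0.1831] [-179.3   -0.3   -0.7] F [ 0.5 -0.5 -0.2] open 0.035
0.000 -0.000 0.033 -0.002; 0.000 -0.000 0.033 -0.002; 0.000 -0.000 0.033 -0.002; 0.000 -0.000 0.033 -0.002; 0.000 -0.000 0.033 -0.002;
| (0.413, -0.2915, 0.02, 0)
[11 10  8  7 46] [414.2173913  202.76086957]
[ 9 25  8  7 38] [387.39473684 202.89473684]
stone [ 0.41612512 -0.28976723  0.03813307] tool->stone [ 0.00672082  0.00224679 -0.14159947]
```

View pics/s19.png

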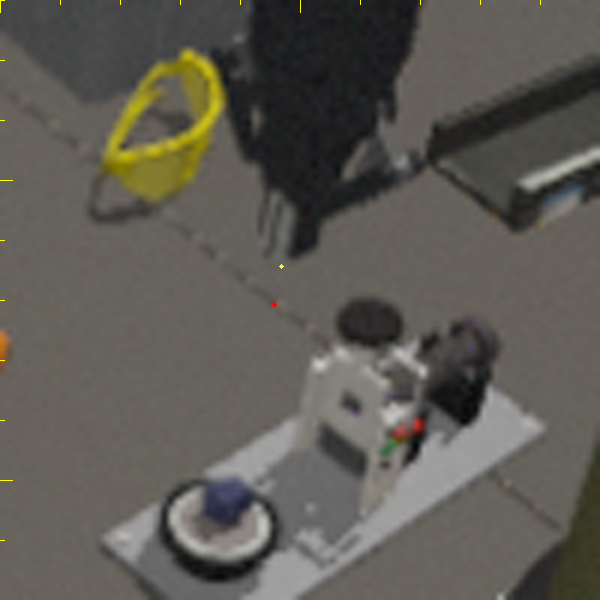

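View pics/t19.png

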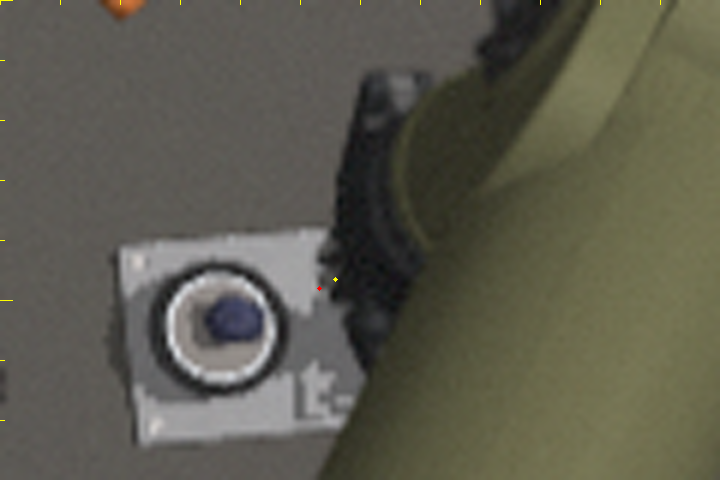

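send_rows --motion "0.001 0.012 0 0; 0.002 0.02 0 0; 0.002 0.022 0 0; 0.002 0.018 0.004 0; 0.001 0.01 0.006 0"

```text
time: 17.83
tool_pos: [0.4151, -0.3757, 0.1625]
tcp_rot: [-178.8, 0.3, -0.4]
ft_force: [-0.0, -0.3, 0.5]
opening: 0.0
```

send_rows --motion "0 0.004 0.006 0; 0 0 0.006 0; 0 0 0.006 0; 0 0 0.004 0; 0 0 0 0"

```text
time: 18.25
tool_pos: [0.4115, -0.3789, 0.132]
tcp_rot: [-178.4, 0.7, -0.5]
ft_force: [0.2, 0.7, -0.1]
opening: 0.001
```

Run:
```python
from look import *
plan([(.420,-.394,.115,0)])
look(20,(385,150,505,230),(360,100,450,220),6,5,[([0,0,0],(0,0,255)),([-.001,-.0103,-.025],(0,255,255))])
stone()
```

```text
t 18.25 at [ 0.4115 -0.3789  0.132 ] [-178.4    0.7   -0.5] F [ 0.2  0.7 -0.1] open 0.001
0.009 0.015 0.017 -0.009; | (0.42, -0.394, 0.115, 0)
[12 10  7  6 27] [414.37037037 202.33333333]
[ 9 25  7  7 35] [387.25714286 202.8       ]
stone [ 0.41749095 -0.29054674  0.03699566] tool->stone [ 0.00492405  0.08947712 -0.0970377 ]
```

View pics/s20.png

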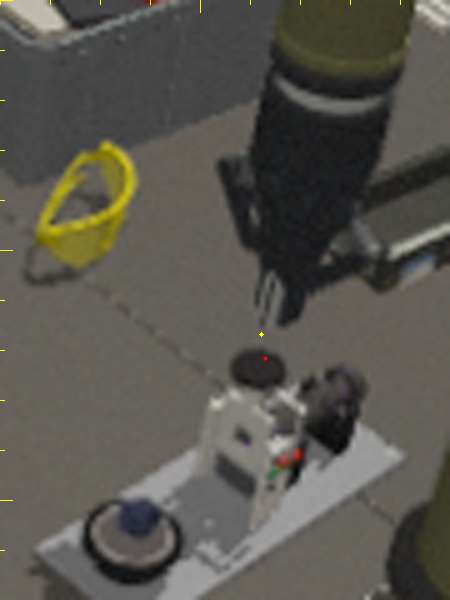

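View pics/t20.png

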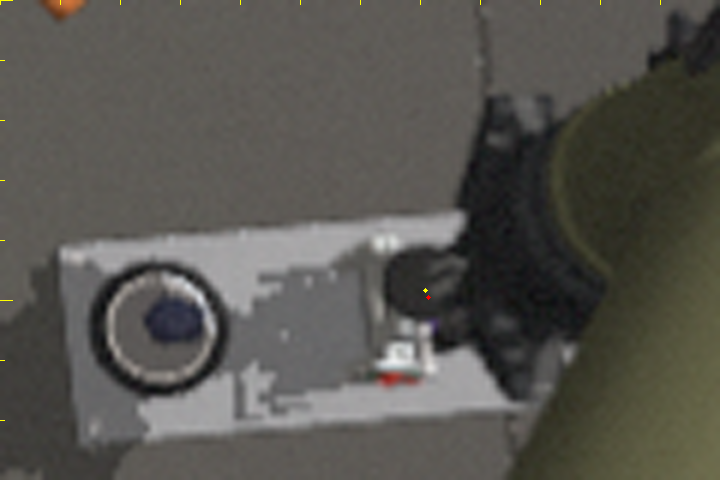

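Run:
```python
from look import *
t=viewer.get_image("top");s=viewer.get_image("scene")
crop(t,440,180,480,220,16,"pics/t21.png");crop(s,395,140,435,190,12,"pics/s21.png")
```

```text
(no output)
```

View pics/t21.png

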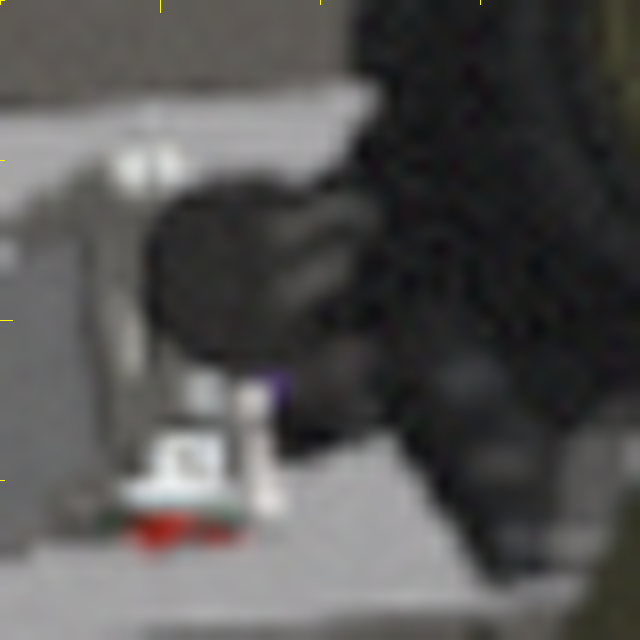

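View pics/s21.png

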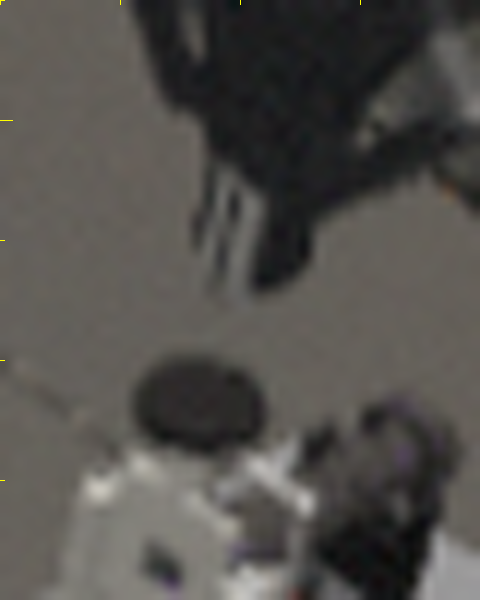

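Run:
```python
from look import *
t=viewer.get_image("top");s=viewer.get_image("scene")
for a,b in (((457.6,195.8),(414.8,163.5)),((459,196),(414.0,164)),((458,198),(415.5,163))):
    P=tri((t,s),(a,b));print(P,pix(t,P),pix(s,P))
print(tri((t,s),((455,196.8),(411.2,173.2))))
print(ctrl.get_state()["tool_pos"])
```

```text
[ 0.41274898 -0.37596388  0.16660493] [[458.80665898 196.91349233]] [[413.46878545 163.41933602]]
[ 0.41483472 -0.37950125  0.16120945] [[459.4475796 196.4066687]] [[413.50977129 163.97389331]]
[ 0.40691358 -0.37332667  0.17380448] [[458.83594462 198.76657097]] [[414.58144766 162.94959626]]
[ 0.41967865 -0.3828004   0.11757987]
[ 0.41235561 -0.38049458  0.13403439]
```

send_rows --motion "0.003 0.004 0.006 0; 0.003 0.004 0.008 0; 0.001 0.001 0.006 0; 0 0 0.003 0; 0 0 0 0"

```text
time: 19.07
tool_pos: [0.4201, -0.3903, 0.1087]
tcp_rot: [-178.6, 0.6, -0.6]
ft_force: [-0.6, 0.5, -0.0]
opening: 0.0
```

Run:
```python
from look import *
t=viewer.get_image("top");s=viewer.get_image("scene")
crop(t,440,180,480,220,16,"pics/t22.png");crop(s,395,140,435,190,12,"pics/s22.png")
plan([(.420,-.390,.10,0)])
```

```text
t 19.17 at [ 0.4202 -0.3905  0.1094] [-178.6    0.5   -0.6] F [ 0.1  0.7 -0.5] open -0.002
-0.000 -0.000 0.009 -0.010; | (0.42, -0.39, 0.1, 0)
```

View pics/t22.png

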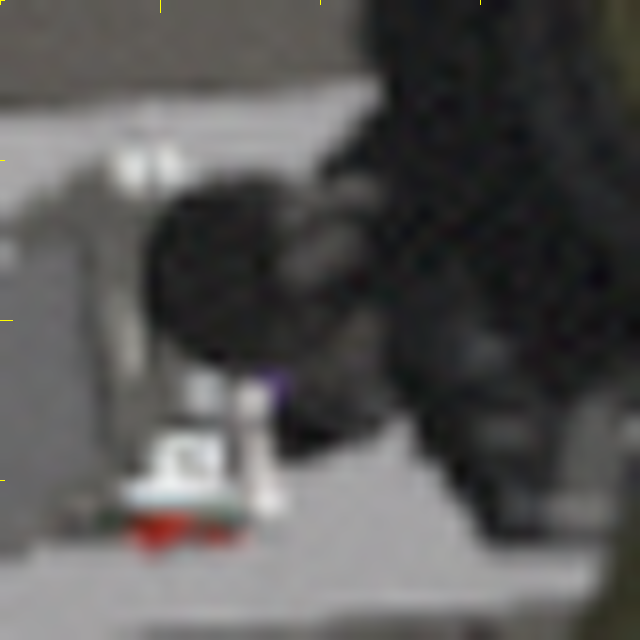

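View pics/s22.png

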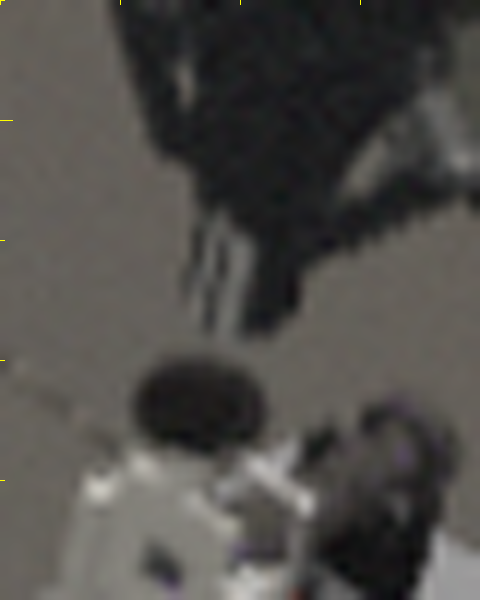

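send_rows --motion "-0.001 -0.003 0.002 0; 0 -0.003 0.003 0; 0 0 0.003 0; 0 0 0.001 0; 0 0 0 0"

```text
time: 19.58
tool_pos: [0.4194, -0.3834, 0.1004]
tcp_rot: [-178.7, 0.5, -0.6]
ft_force: [-0.2, -0.1, -1.4]
opening: 0.004
```

send_rows --motion "0 0 0.002 0; 0 0 0.001 0; 0 0 0 0"

```text
time: 19.83
tool_pos: [0.4195, -0.3834, 0.0974]
tcp_rot: [-178.7, 0.5, -0.6]
ft_force: [-0.0, 0.2, -0.1]
opening: 0.003
```

Run:
```python
from look import *
t=viewer.get_image("top");s=viewer.get_image("scene")
crop(t,440,180,480,220,16,"pics/t23.png");crop(s,395,140,435,190,12,"pics/s23.png")
plan([(.420,-.390,.10,0)])
```

```text
t 19.93 at [ 0.4195 -0.3834  0.0975] [-178.7    0.5   -0.6] F [ 0.2 -0.4 -0.8] open 0.002
0.001 0.007 -0.002 -0.010; | (0.42, -0.39, 0.1, 0)
```

View pics/t23.png

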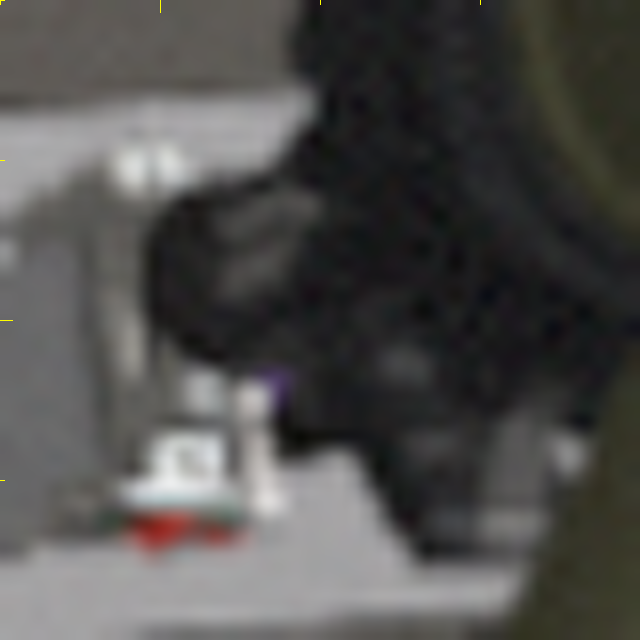

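View pics/s23.png

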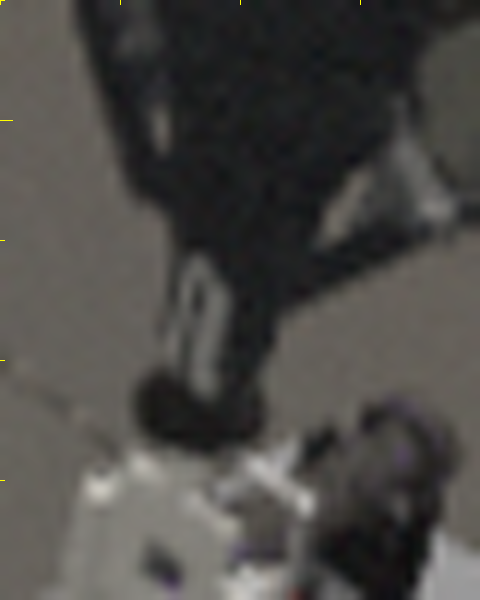

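send_rows --motion "0 0 0.002 0; 0 0 0 0; 0 0 0 0"

```text
time: 20.18
tool_pos: [0.4196, -0.3837, 0.0956]
tcp_rot: [-178.7, 0.4, -0.6]
ft_force: [0.4, 1.0, -0.1]
opening: 0.003
```

send_rows --motion "0 0 0.002 0; 0 0 0 0; 0 0 0 0"

```text
time: 20.43
tool_pos: [0.4196, -0.3837, 0.0934]
tcp_rot: [-178.7, 0.4, -0.6]
ft_force: [1.0, 0.9, 0.2]
opening: 0.001
```

send_rows --motion "0 0 0.002 0; 0 0 0 0; 0 0 0 0"

```text
time: 20.68
tool_pos: [0.4198, -0.3838, 0.0914]
tcp_rot: [-178.7, 0.4, -0.6]
ft_force: [0.5, -0.1, -0.2]
opening: -0.002
```

send_rows --motion "0 0 0.002 0; 0 0 0 0; 0 0 0 0"

```text
time: 20.93
tool_pos: [0.42, -0.3839, 0.0906]
tcp_rot: [-178.8, 0.4, -0.6]
ft_force: [-0.7, 1.4, 4.9]
opening: -0.001
```

send_rows --motion "0 0 0.002 0; 0 0 0 0; 0 0 0 0"

```text
time: 21.18
tool_pos: [0.42, -0.3839, 0.0895]
tcp_rot: [-178.8, 0.4, -0.6]
ft_force: [-1.1, 0.6, 4.5]
opening: 0.002
```

Run:
```python
from look import *
t=viewer.get_image("top");s=viewer.get_image("scene")
crop(t,440,180,480,220,16,"pics/t24.png");crop(s,395,150,435,200,12,"pics/s24.png")
plan([(.420,-.390,.10,0)])
```

```text
t 21.28 at [ 0.42   -0.384   0.0895] [-178.8    0.4   -0.6] F [-1.2  1.6  4.2] open -0.001
0.000 0.006 -0.011 -0.010; | (0.42, -0.39, 0.1, 0)
```

View pics/s24.png

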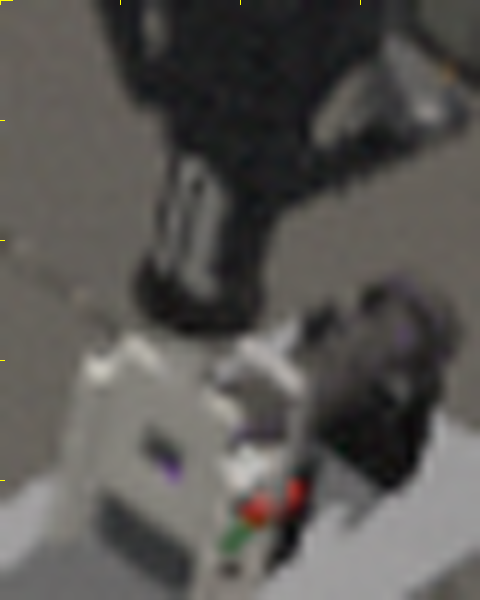

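send_rows --motion "0 0 0.003 0; 0 0 0.003 0; 0 0 0.002 0; 0 0 0.001 0; 0 0 0 0"

```text
time: 21.7
tool_pos: [0.42, -0.384, 0.0819]
tcp_rot: [-178.8, 0.4, -0.6]
ft_force: [-1.5, 1.3, 6.2]
opening: 0.002
```

send_rows --motion "0 0 0 0; 0 0 0 0"

```text
time: 21.87
tool_pos: [0.42, -0.384, 0.0826]
tcp_rot: [-178.9, 0.4, -0.6]
ft_force: [-2.1, 1.9, 5.3]
opening: -0.002
```

send_rows --motion "0 0 0.002 0; 0 0 0.002 0; 0 0 0.002 0; 0 0 0.001 0; 0 0 0.0005 0"

```text
time: 22.28
tool_pos: [0.42, -0.3841, 0.0779]
tcp_rot: [-178.9, 0.4, -0.6]
ft_force: [-1.6, 2.5, 8.0]
opening: 0.001
```

Run:
```python
from look import *
for i in range(6): s=viewer.get_image("scene")
crop(s,395,150,435,200,12,"pics/s25.png")
plan([(.420,-.390,.0768,0)])
```

```text
t 22.58 at [ 0.42   -0.3841  0.078 ] [-178.9    0.4   -0.6] F [-2.3  1.4  8.1] open 0.002
0.000 0.006 0.001 -0.010; | (0.42, -0.39, 0.0768, 0)
```

View pics/s25.png

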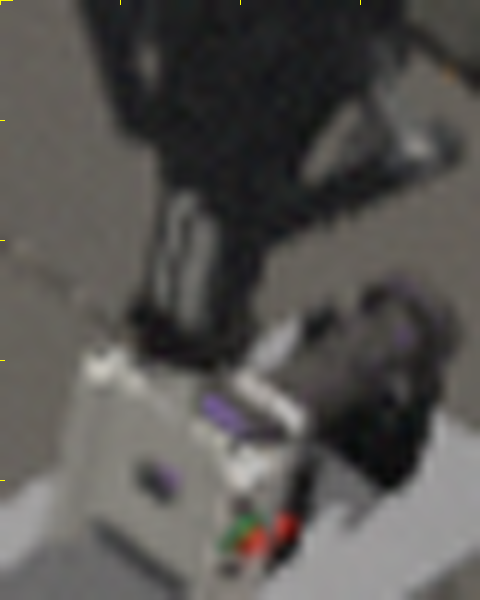

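send_rows --motion "0 0 0.0015 0; 0 0 0.001 0; 0 0 0.0005 0"

```text
time: 22.83
tool_pos: [0.42, -0.3841, 0.077]
tcp_rot: [-178.9, 0.4, -0.6]
ft_force: [-2.8, 2.9, 7.5]
opening: 0.001
```

Run:
```python
from look import *
F=[]
for i in range(12): s=viewer.get_image("scene");F.append(ctrl.get_state()["ft_force"])
print(np.mean(F,0))
t=viewer.get_image("top")
crop(s,395,150,435,200,12,"pics/s26.png");crop(s,360,150,440,230,7,"pics/s27.png");crop(t,385,160,485,225,7,"pics/t27.png")
plan([(.420,-.390,.0768,0)]);cv2.imwrite("pics/sfull2.png",s["color"])
```

```text
[-2.78996276  2.20501834  7.95546821]
t 23.48 at [ 0.42   -0.3841  0.0771] [-179.     0.4   -0.6] F [-2.   2.6  8. ] open 0.0
0.000 0.006 0.000 -0.010; | (0.42, -0.39, 0.0768, 0)
```

View pics/s26.png

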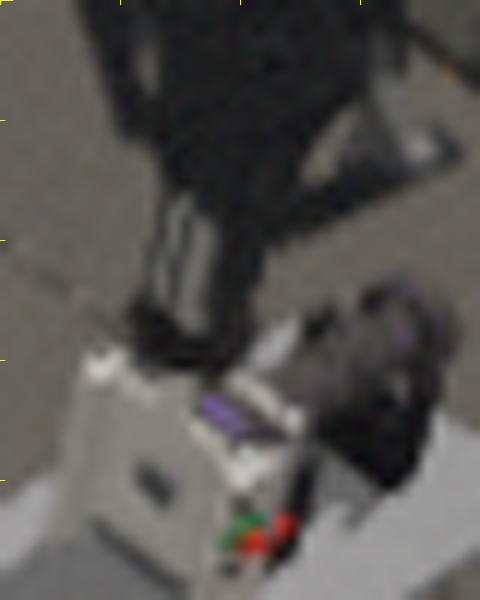

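View pics/t27.png

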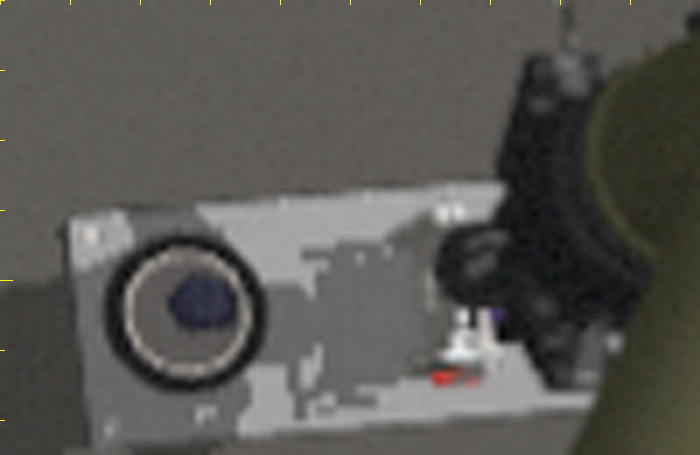

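View pics/sfull2.png

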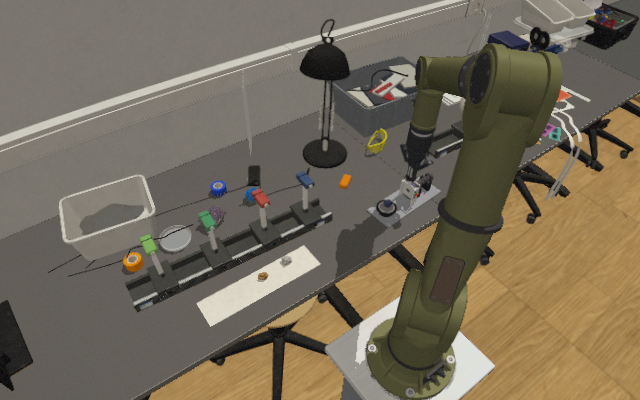

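Run:
```python
from look import *
s=viewer.get_image("scene")
def red(im,x0=405,y0=180,x1=425,y1=202):
    c=im[y0:y1,x0:x1].astype(float);w=np.clip(c[...,2]-np.maximum(c[...,0],c[...,1])-25,0,None)
    y,x=np.mgrid[y0:y1,x0:x1];return (w*x).sum()/w.sum(),(w*y).sum()/w.sum(),w.sum()
a=red(cv2.imread("pics/scene0.png"));b=red(s["color"]);print(a,b)
# pointer at -x 41mm of pad axis, height guess
for z in (.09,.08):
    P=np.array([.379,-.386,z]);d=pix(s,P)-pix(s,P-[0,0,.014]);print(pix(s,P),d)
# right-hand arm part only / left tip only
for r in ((405,180,418,202),(418,180,425,202)): print(red(cv2.imread("pics/scene0.png"),*r),red(s["color"],*r))
st=[]
for i in range(6): viewer.get_image("top"); st.append(ctrl.get_state()["tool_pos"][2])
print(st)
```

```text
(np.float64(417.9906323185012), np.float64(190.95081967213116), np.float64(427.0)) (np.float64(416.8906560636183), np.float64(194.32604373757457), np.float64(503.0))
[[418.96192362 186.12934143]] [[ 0.78255088 -3.15162374]]
[[418.40190508 188.3851256 ]] [[ 0.77521157 -3.11943238]]
(np.float64(416.271186440678), np.float64(191.63276836158192), np.float64(177.0)) (np.float64(415.99675324675326), np.float64(194.8538961038961), np.float64(308.0))
(np.float64(419.208), np.float64(190.468), np.float64(250.0)) (np.float64(418.3025641025641), np.float64(193.4923076923077), np.float64(195.0))
[np.float64(0.07707723180408836), np.float64(0.07707532640399468), np.float64(0.07711513694050097), np.float64(0.07709353898625652), np.float64(0.07710276438602262), np.float64(0.07714397408151821)]
```

The pointer has moved about 3.2 px, against 3.13 px expected for 14 mm. Height gives 13.7 mm, and the pose is steady, so I'm handing the job in.

Run:
```python
from plant import ctrl, job
print(job.close_job());s=ctrl.get_state();print(s["time"],s["tool_pos"],s["ft_force"])
```

```text
the job is handed in; nothing more can be done
None
the job is handed in; nothing more can be done
```

The sodalite is inside the white ring on the viewing stage and released. The closed fingers are holding the shutter pad about half-way down. I handed the job in at about 24 s of the 54 s allowed.

**Stone:** the last top view shows it inside the ring, about 5 mm off centre towards the shutter. The jasper and galena look to be where they were.

**Shutter travel:** my checks gave slightly different figures, all inside the 10–18 mm band:
- **Tool height since contact:** 13.7 mm.
- **Shift of the red pointer in the scene image:** about 13.4–15 mm, and the pointer shows beside the green band.
- **Vertical force:** about 8.0 N, which by the spring figures means only about 11.5 mm. Sideways forces of 2–3 N point to friction, so I trust this one least.

The pose held steady to within 0.1 mm over the last readings.

**What failed or disagreed:**
- **First grasp:** it missed and closed just above the stone. The real fingertips were about 25–30 mm higher than the reported TCP position.
- **Cameras:** the two views differed by 3–5 mm in x, so I set the final positions by sight and by contact.

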